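# Put the workshop tools back on their shadow boards

### The arm

A 6-joint arm with a two-finger parallel gripper is mounted at the origin on the work surface. World frame = base frame: x ahead of the robot, y to its left, z up, the work surface at z = 0. Lengths are in m, angles in degrees, forces in N, time in s.
With the tool pointing down it reaches from about 0.4 to 0.825 m from the base axis. Payload 7 kg.
Tool frame: the origin (TCP) lies midway between the tips of the shut fingers; the grasp point (between the pads) lies 19 mm behind it (grip_depth is the distance from the TCP to the grasp point, in m); z points along the fingers, y is the direction in which the jaws open and shut (so a half turn about z gives the same grasp; the last joint's range is limited). The gripper opens to 88 mm and grips with 3 to 60 N. Pads are 19 mm wide; open, the fingers measure 130 mm over their backs; the gripper's body (78 mm by 193 mm) begins 47 mm behind the grasp point.
Start: joints at [82.97, 20.546, 0.682, 0, -70.136, -16.507], TCP at [0.27, 0.619, 0.227] pointing down, gripper open.
Joint ranges: [-176.03, 176.03], [-82.01, 121.73], [-58.28, 71.71], [-173.87, 95.51], [-174.79, -0.11], [-173.66, 173.66]. Speed limits (degrees/s): [136.94, 136.94, 172.46, 180, 180, 180].

### API

Orientations are given as [roll, pitch, yaw] about the fixed x, y, z axes, in that order (R = Rz(yaw) Ry(pitch) Rx(roll)).
In Python, from plant import * gives the robot as it stands.
- The arm moves only by the shell command python3 -m inch 'ROWS'. ROWS is JSON, a list of rows, each an object of numbers: "ax", "ay", "az": the turn, a rotation vector about the tool's x, y, z in degrees; "dx", "dy", "dz": the shift along the tool's x, y, z in mm; "fingers": the finger opening in mm, from 0 to 87.6. In form: [{"ax": .., "ay": .., "az": .., "dx": .., "dy": .., "dz": .., "fingers": ..}, ...]. A call has 1 to 8 rows; each row is the pose to reach, as a shift and turn from the pose commanded when the call began, along the tool's axes at that moment; what a row does not reach only later rows make up. A row lasts 1/8 s, in which the tool goes at most 62.5 mm and 10.7 degrees, less where a joint would pass 70% of its speed; a pose out of reach is approached as far as the arm can. A call with a gripper value outside its range is refused whole. The fingers move at their own pace and stop on an object; the grip force is fixed at half the most. Time passes only in rows, so rows that repeat a pose let the fingers close. It gives the time, the measured TCP pose, the force and the opening at its end, in the units of the state.
- get_obs(): the state, without advancing time (a new reading comes with each control period).
- snapshot(name): name is "side" or "top"; returns a dict with "image" (480x640x3 uint8, red, green, blue), "fx", "fy", "cx", "cy" (pixels), "k1" (the pictures are not rectified: a ray, as slopes to the right and down, at radius r is drawn at 1 + k1 r^2 times it, then the intrinsics apply), "rvec" (rotation vector, rad) and "tvec" (3), from world to camera coordinates, as OpenCV has them. Camera axes: x right, y down, z forward; pixel columns grow to the right and rows downward; lengths in m; the calibration is good to about 2 mm. A picture is of the moment at which its call begins. There is no depth.
- close_job(): hands the job in, once; it reports no verdict.
Trained networks look in the newest picture that a camera, given by its name, has taken for a name from the list of things; names that differ only in an ending like _2 or _b are one class to them, and where a whole thing is asked for, a point or a joint stands for the part that bears it (a point fixed in the world has none). Each returns a list of dicts, best first, with "score" (0 to 1); they miss things now and then, are a little off and sometimes report something else, mostly with a low value. They report only what shows in the picture. A call takes as long as a camera call. They do not tell look-alikes from the thing itself.
- search_frame(target, camera): "bbox" ([centre column, centre row, width, height] in pixels, round what is visible of it).
- trace(target, camera): "mask" (480x640 bool, what is visible of it) and "bbox" ([centre column, centre row, width, height] in pixels, round what is visible of it).
- landmark_of(target, camera): "position" ([column, row] in pixels: a listed point, or the origin of a listed thing).
The state is a dict: "clock": time; "joint_pos": joint angles; "qvel": joint speeds; "tau": joint torques, N m; "tool_pos": TCP position; "orientation": TCP orientation; "force": force on the tool from outside, world axes, zero at the start; "moment": the same for the moment, N m; "opening": finger opening in m.
Only numpy, scipy, OpenCV 4.12 (cv2) and the standard library are available. Lean on these libraries where they do the work, as an engineer would, in place of code of your own. Each camera call takes 0.05 s, during which the arm holds its last target.

### The job

Class is over: put each of the four tools on the bench (spirit level, block plane, tape measure, hole saw) on the small plywood board with the black outline of its shape, right way up and covering the outline; either way round is fine. Set them down rather than drop them, let go of everything, and leave the little green varnish tin standing where it is.

Things in the scene. Friction and masses are not known exactly. Their poses are not given: they have to be found in the camera images.
- level: Yellow spirit level lying flat, a plain bar with green vials on top: 160 mm long (x) by 34 mm wide (y) by 24 mm high, about 180 g. Origin: centre of its underside; x along its length, z up. Grip it across its 34 mm width.
- plane: Blue metal block plane with a steel cap and a dark wooden front knob: sole with half-round ends, 140 mm long (x) by 48 mm wide (y), vertical sides 26 mm high, cap and knob up to 48 mm high in the middle strip (within 18 mm of the centre line), about 500 g. Origin: centre of its underside; x along its length, z up. Grip it across its 48 mm width by the sides.
- tape: Black and yellow tape measure case lying flat, yellow disc on top: rounded block 78 mm long (x) by 60 mm wide (y) by 36 mm high, about 300 g. Origin: centre of its underside; x along its length, z up. Grip it across its 60 mm width.
- holesaw: Red hole saw standing on its teeth: a round cup 51 mm in diameter and 36 mm high with a steel shank on top up to 50 mm, about 150 g. Origin: centre of its underside; z up. Grip it across the cup.
- level_board: Plywood board 176 (x) by 62 mm (y) with the level's outline in black: a straight bar 160 mm along x by 34 mm. Fixed to the bench, 9 mm thick (tools rest on it at z = 9 mm in its frame). Origin: centre of its underside, right under the middle of the outline; z up.
- plane_board: Plywood board 164 (x) by 74 mm (y) with the plane's outline in black: a bar with half-round ends, 140 mm along x by 48 mm. Fixed to the bench, 9 mm thick (tools rest on it at z = 9 mm in its frame). Origin: centre of its underside, right under the middle of the outline; z up.
- tape_board: Plywood board 104 (x) by 86 mm (y) with the tape measure's outline in black: a rectangle with rounded corners, 78 mm along x by 60 mm. Fixed to the bench, 9 mm thick (tools rest on it at z = 9 mm in its frame). Origin: centre of its underside, right under the middle of the outline; z up.
- saw_board: Plywood board 86 by 86 mm with the hole saw's outline in black: a disc 51 mm in diameter. Fixed to the bench, 9 mm thick (tools rest on it at z = 9 mm in its frame). Origin: centre of its underside, right under the middle of the outline; z up.
- tin: Little steel tin with a green label and green spot on its lid, 37 mm in diameter, 54 mm high, standing among the tools; not to be moved or knocked over. Origin: centre of its underside; z up.
Things that resemble listed ones, but are neither listed nor needed, are in the scene too. Several things have the shape of the plane; the one meant has the colours described above. Leave any white look-alike of the level alone.

How it is judged:
By the outcome, as a careful person would: the job done as asked, in the order asked, and still so for the second after the job is handed in, with the robot touching nothing.
It also fails if it takes over 106 s, if anything falls off the work surface, if the arm or the gripper's body presses on something with over 40 N, if the wrist force passes 120 N, or if a joint passes its speed limit or range.

## Working session

There is one attempt and no reset: what is moved stays moved. The work goes in short steps, Python scripts to look and compute and a shell command to move; the robot and the scene stay as the last step left them, time stands still between calls to the robot, and variables do not carry over. Pictures are saved under pics/ and viewed, and the job is handed in when it is done.

```bash
mkdir -p pics; ls; python3 - <<'E'
from plant import *
import cv2
print(get_obs())
for n in ("top","side"):
    s=snapshot(n); cv2.imwrite(f"pics/{n}0.png",s["image"][:,:,::-1]); print({k:v for k,v in s.items() if k!="image"})
E
```

```text
pics
{'clock': 0.0, 'joint_pos': array([ 8.29708013e+01,  2.05909775e+01,  6.34507739e-01, -2.07937751e-02,
       -7.01375898e+01, -1.65058749e+01]), 'qvel': array([ 0.01607168,  0.04957893,  0.1269465 , -0.10448192,  0.0219406 ,
        0.00125408]), 'tau': array([ 6.22399966e-04, -5.82716167e+01,  2.93058211e+01,  6.99704155e+00,
        7.15020869e-03, -1.42699992e-04]), 'tool_pos': array([0.26936994, 0.61838035, 0.22563133]), 'orientation': array([ 1.79904262e+02, -7.98423959e-03, -2.35421480e+01]), 'force': array([-0.65882654, -0.12544417, -0.45459889]), 'moment': array([-0.00878936, -0.00433646, -0.02692244]), 'opening': 0.08779973758491999}
{'fx': 516.3902068716532, 'fy': 516.3902068716532, 'cx': 324.91732682882184, 'cy': 240.1815502528253, 'k1': -0.12154747638305495, 'rvec': array([ 2.15990524, -2.17678867,  0.07458709]), 'tvec': array([0.03872375, 0.46750975, 1.19017092])}
{'fx': 585.9013115037861, 'fy': 585.9013115037861, 'cx': 324.0546214719565, 'cy': 237.12045261375255, 'k1': -0.028906232993857136, 'rvec': array([ 2.35716356, -0.18682895,  0.08675079]), 'tvec': array([-0.44564992,  0.08746058,  1.17742914])}
```

View pics/top0.png

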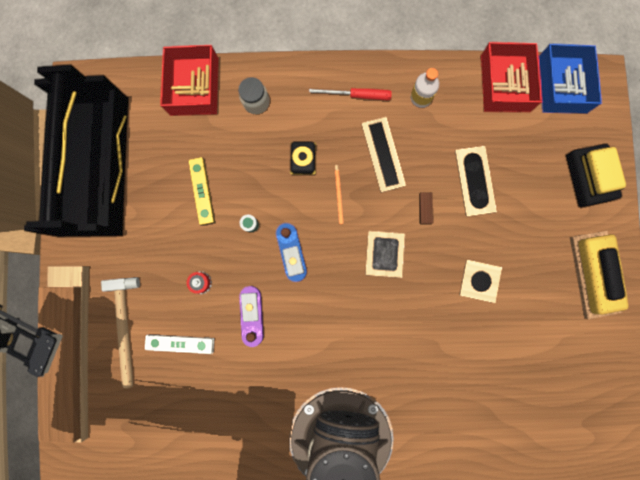

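View pics/side0.png

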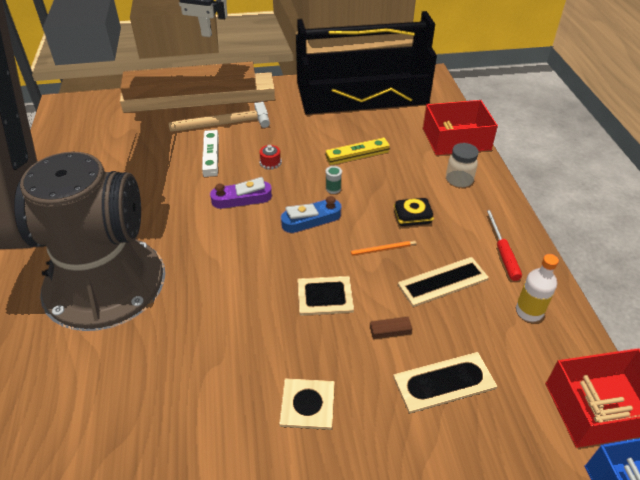

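Candidates in the top picture:
- **Level:** yellow (201,190), white look-alike (179,344). I choose the yellow one.
- **Plane:** blue (291,252), purple look-alike (251,316). The yellow sander-like thing at (600,272) doesn't match. I choose the blue one.
- **Tape:** (303,157).
- **Hole saw:** (198,282).
- **Tin:** (248,223).
- **Boards:** level (384,154), plane (476,181), tape (386,254), saw (481,281).

```bash
cat > h.py <<'E'
from plant import *
import numpy as np, cv2
from scipy.optimize import minimize
def proj(s,P):
    R,_=cv2.Rodrigues(np.array(s["rvec"])); c=P@R.T+s["tvec"]; u=c[:,:2]/c[:,2:]
    r2=(u**2).sum(1,keepdims=True); u=u*(1+s["k1"]*r2)
    return u*[s["fx"],s["fy"]]+[s["cx"],s["cy"]]
def back(s,px,z):
    d=(np.array(px,float)-[s["cx"],s["cy"]])/[s["fx"],s["fy"]]; u=d.copy()
    for _ in range(10): u=d/(1+s["k1"]*(u@u))
    R,_=cv2.Rodrigues(np.array(s["rvec"])); C=-R.T@s["tvec"]; v=R.T@np.append(u,1)
    return C+v*(z-C[2])/v[2]
def rect(l,w,r=0):
    if r==0: 
        return np.array([[l,w],[l,-w],[-l,-w],[-l,w]])/2
    t=np.radians(np.arange(0,360,15)); c=np.c_[np.cos(t),np.sin(t)]*r
    return np.vstack([c+[sx*(l/2-r),sy*(w/2-r)] for sx in(1,-1) for sy in(1,-1)])
def pr(xy,z0,z1): return np.vstack([np.c_[xy,np.full(len(xy),z)] for z in(z0,z1)])
M={"level":[pr(rect(160,34),0,24)],"plane":[pr(rect(140,48,24),0,26)],
"tape":[pr(rect(78,60,10),0,36)],"holesaw":[pr(rect(51,51,25.5),0,36),pr(rect(11,11,5.5),36,50)],
"level_board":[pr(rect(176,62),0,9)],"plane_board":[pr(rect(164,74),0,9)],"tape_board":[pr(rect(104,86),0,9)],"saw_board":[pr(rect(86,86),0,9)],"tin":[pr(rect(37,37,18.5),0,54)]}
def sil(s,n,p,z0=0,k=4):
    c,sn=np.cos(p[2]),np.sin(p[2]); im=np.zeros((480,640),np.uint8)
    im=np.zeros((480*k,640*k),np.uint8)
    for m in M[n]:
        P=m/1000.; W=np.c_[P[:,0]*c-P[:,1]*sn+p[0],P[:,0]*sn+P[:,1]*c+p[1],P[:,2]+z0]
        h=cv2.convexHull(((proj(s,W)+.5)*k*16-8).astype(np.float32)).round().astype(np.int32)
        cv2.fillPoly(im,[h],255,shift=4)
    return im
def fit(n,views,p0,z0=0):
    # views: list of (snap,mask)
    def cost(p):
        e=0
        for s,m in views:
            ys,xs=np.where(m); a,b=max(ys.min()-25,0),ys.max()+25; c,d=max(xs.min()-25,0),xs.max()+25
            o=cv2.resize(sil(s,n,p,z0),(640,480),interpolation=cv2.INTER_AREA)/255.
            e+=np.abs(o-m)[a:b,c:d].sum()/m.sum()
        return e
    best=None
    for dy in ([0] if n in("tin","holesaw") else [-.06,.06]):
        q=np.array(p0)+[0,0,dy]
        sx=np.array([q,q+[.006,0,0],q+[0,.006,0],q+[0,0,.1]])
        r=minimize(cost,q,method="Nelder-Mead",options=dict(initial_simplex=sx,xatol=2e-4,fatol=1e-4,maxiter=90))
        if best is None or r.fun<best.fun: best=r
    return best
E
cat > meas.py <<'E'
from h import *
import json,sys
S={n:snapshot(n) for n in("top","side")}
seed={"level":(201,190),"plane":(291,252),"tape":(303,157),"holesaw":(198,282),"level_board":(384,154),"plane_board":(476,181),"tape_board":(386,254),"saw_board":(481,281),"tin":(248,223)}
out={}
for n,px in seed.items():
    w=back(S["top"],px,.02); V=[]; 
    for c in S:
        e=proj(S[c],w[None])[0]
        t=trace(n,c); 
        if not t: print(n,c,"none");continue
        d=[np.hypot(*(np.array(x["bbox"][:2])-e)) for x in t]; i=int(np.argmin(d))
        print(n,c,[(np.round(x["bbox"]).tolist(),round(x["score"],2)) for x in t],"use",i,"dist",round(d[i],1))
        if d[i]<25: V.append((S[c],np.array(t[i]["mask"],float)))
    m=V[0][1]; ys,xs=np.where(m>0); pts=np.array([back(S["top"],(x,y),.015)[:2] for x,y in zip(xs,ys)])
    cen=pts.mean(0); ev=np.linalg.eigh(np.cov((pts-cen).T))[1][:,-1]; yaw=np.arctan2(ev[1],ev[0])
    if n in("saw_board","tape_board"):
        (_,_),(a,b),_=r=cv2.minAreaRect((pts*1000).astype(np.float32)); bx=cv2.boxPoints(r); E=[bx[1]-bx[0],bx[2]-bx[1]]; l=max(E,key=np.linalg.norm); yaw=np.arctan2(l[1],l[0])
    for lab,vv in [("both",V)]+([("top",V[:1]),("side",V[1:])] if len(V)==2 else []):
        r=fit(n,vv,[*cen,yaw]); 
        print("  ",lab,np.round(r.x[:2],4),round((np.degrees(r.x[2])+90)%180-90,1),"cost",round(r.fun/len(vv),3))
        if lab=="both": out[n]=[*r.x[:2],np.degrees(r.x[2])]
json.dump(out,open("poses.json","w"))
for c in S:
    im=S[c]["image"][:,:,::-1].copy()
    for n,p in out.items():
        o=cv2.resize(sil(S[c],n,[p[0],p[1],np.radians(p[2])],0),(640,480),interpolation=cv2.INTER_AREA)
        cs,_=cv2.findContours((o>127).astype(np.uint8),0,1); cv2.drawContours(im,cs,-1,(255,0,255),1)
    cv2.imwrite(f"pics/fit_{c}.png",im)
t=cv2.imread("pics/fit_top.png")[110:370,130:520]; cv2.imwrite("pics/fit_crop.png",cv2.resize(t,None,fx=2,fy=2,interpolation=cv2.INTER_CUBIC))
E
time python3 meas.py
```

```text
level top [([202.0, 192.0, 27.0, 68.0], 0.65), ([182.0, 343.0, 70.0, 19.0], 0.65), ([197.0, 281.0, 21.0, 22.0], 0.43)] use 0 dist 2.5
level side [([212.0, 155.0, 20.0, 48.0], 0.84), ([358.0, 152.0, 65.0, 25.0], 0.63)] use 1 dist 5.1
   both [0.588  0.3303] 10.1 cost 0.124
   top [0.5886 0.3325] 10.4 cost 0.072
   side [0.5878 0.3264] 11.7 cost 0.047
plane top [([292.0, 252.0, 28.0, 63.0], 0.65), ([251.0, 316.0, 22.0, 60.0], 0.64)] use 0 dist 1.1
plane side [([313.0, 214.0, 64.0, 39.0], 0.87), ([241.0, 192.0, 59.0, 31.0], 0.64)] use 0 dist 2.8
   both [0.44   0.1162] 13.9 cost 0.08
   top [0.4406 0.1168] 14.0 cost 0.034
   side [0.4405 0.1115] 14.5 cost 0.066
tape top [([301.0, 159.0, 26.0, 38.0], 0.86)] use 0 dist 2.9
tape side [([415.0, 212.0, 42.0, 27.0], 0.89), ([359.0, 153.0, 66.0, 23.0], 0.41)] use 0 dist 2.4
   both [0.6668 0.0868] -2.9 cost 0.208
   top [0.6667 0.0872] -0.7 cost 0.116
   side [0.6672 0.0854] -7.1 cost 0.289
holesaw top [([199.0, 282.0, 17.0, 22.0], 0.96)] use 0 dist 1.2
holesaw side [([271.0, 156.0, 20.0, 26.0], 0.97)] use 0 dist 2.1
   both [0.371  0.3333] 88
[... 752 characters left out ...]
 both [ 0.4352 -0.1079] -5.0 cost 0.074
   top [ 0.4345 -0.1059] -3.7 cost 0.049
   side [ 0.4355 -0.1102] -4.6 cost 0.054
saw_board top [([482.0, 282.0, 48.0, 42.0], 0.9)] use 0 dist 1.2
saw_board side [([308.0, 405.0, 53.0, 58.0], 0.84)] use 0 dist 8.8
   both [ 0.3688 -0.3338] -13.2 cost 0.042
   top [ 0.369  -0.3336] -13.6 cost 0.047
   side [ 0.3689 -0.3342] -12.6 cost 0.035
tin top [([303.0, 158.0, 27.0, 36.0], 0.69), ([251.0, 223.0, 19.0, 19.0], 0.53)] use 1 dist 2.8
tin side [([334.0, 180.0, 15.0, 30.0], 0.62)] use 0 dist 0.3
   both [0.5077 0.2109] 57.6 cost 0.086
   top [0.5079 0.212 ] 56.6 cost 0.074
   side [0.5074 0.2083] 59.7 cost 0.056
real	0m51.206s
user	1m0.603s
sys	0m8.946s
```

View pics/fit_crop.png

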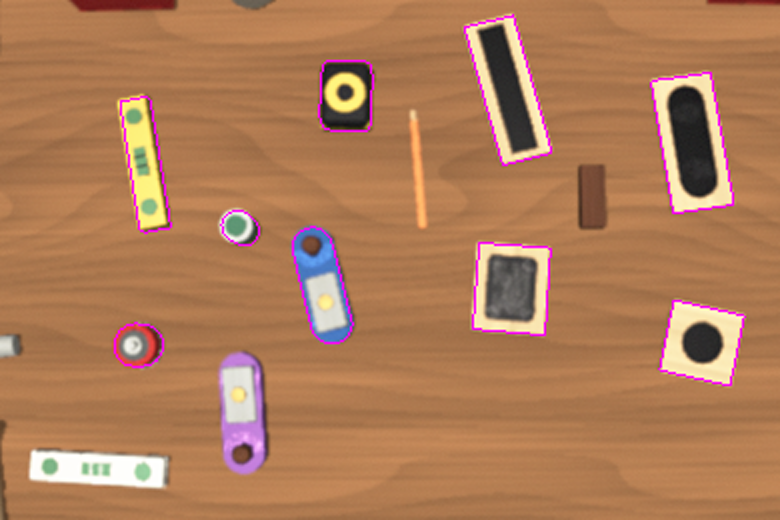

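View pics/fit_side.png

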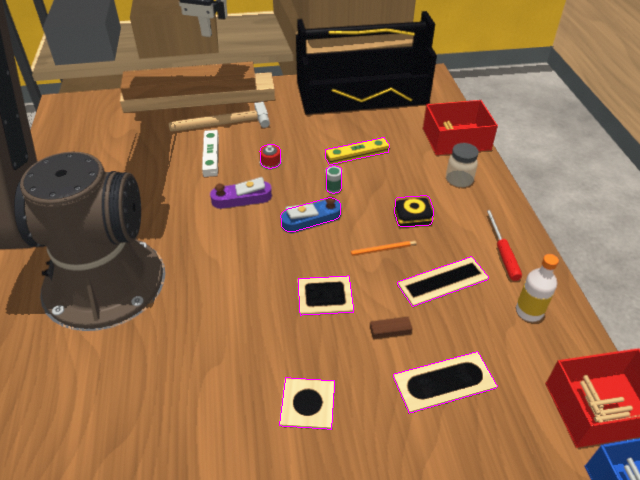

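The fits hug every object in both views: blue plane around (291,252) and yellow level around (201,190), not the purple or white ones. Top and side agree within about 2–6 mm. Next is the level.

```bash
cat > go.py <<'E'
import sys,numpy as np
from plant import *
from scipy.spatial.transform import Rotation as Ro
x,y,z,yaw=map(float,sys.argv[1:5])
o=get_obs(); R=Ro.from_euler("xyz",o["orientation"],degrees=True)
d=R.inv().apply(np.array([x,y,z])-o["tool_pos"])*1000
T=Ro.from_euler("xyz",[180,0,yaw],degrees=True)
a=np.degrees((R.inv()*T).as_rotvec())
yy=o["orientation"][2]
print("t",round(o["clock"],2),"pos",o["tool_pos"].round(4),"rpy",o["orientation"].round(2),"J1,6",o["joint_pos"][[0,5]].round(1),"F",o["force"].round(1),"open",round(o["opening"]*1000,1))
print("shift",d.round(1),"turn",a.round(2),"len",np.linalg.norm(d).round(0))
E
python3 go.py .588 .330 .11 10.3
```

```text
t 1.1 pos [0.2696 0.6188 0.2266] rpy [-180.      0.    -23.54] J1,6 [ 83.  -16.5] F [ 0.  -0.8 -0.5] open 88.0
shift [407.3 137.6 116.6] turn [ -0.     0.   -33.84] len 445.0
```

```bash
python3 -m inch '[{"dx":20,"dy":7,"dz":6,"az":-2,"fingers":70},{"dx":60,"dy":20,"dz":17,"az":-6,"fingers":70},{"dx":110,"dy":37,"dz":31,"az":-11,"fingers":70},{"dx":165,"dy":56,"dz":47,"az":-16,"fingers":70},{"dx":220,"dy":74,"dz":63,"az":-20,"fingers":70},{"dx":275,"dy":93,"dz":79,"az":-24,"fingers":70},{"dx":325,"dy":110,"dz":93,"az":-29,"fingers":70},{"dx":365,"dy":123,"dz":104,"az":-32,"fingers":70}]'; python3 go.py .588 .330 .11 10.3
```

```text
t 1.1 pos [0.2696 0.6188 0.2266] rpy [-180.      0.    -23.54] J1,6 [ 83.  -16.5] F [ 0.  -0.8 -0.5] open 88.0
shift [407.3 137.6 116.6] turn [ -0.     0.   -33.84] len 445.0$[0]: bad value
```

```bash
python3 -m inch '[{"ax":0,"ay":0,"az":-2,"dx":20,"dy":7,"dz":6,"fingers":70},{"ax":0,"ay":0,"az":-6,"dx":60,"dy":20,"dz":17,"fingers":70},{"ax":0,"ay":0,"az":-11,"dx":110,"dy":37,"dz":31,"fingers":70},{"ax":0,"ay":0,"az":-16,"dx":165,"dy":56,"dz":47,"fingers":70},{"ax":0,"ay":0,"az":-20,"dx":220,"dy":74,"dz":63,"fingers":70},{"ax":0,"ay":0,"az":-24,"dx":275,"dy":93,"dz":79,"fingers":70},{"ax":0,"ay":0,"az":-29,"dx":325,"dy":110,"dz":93,"fingers":70},{"ax":0,"ay":0,"az":-32,"dx":365,"dy":123,"dz":104,"fingers":70}]'; python3 go.py .588 .330 .11 10.3
```

```text
clock: 2.1
tool_pos: [0.5564, 0.3585, 0.122]
orientation: [180.0, 0.0, 8.5]
force: [0.3, 1.0, 1.5]
opening: 0.07
t 2.1 pos [0.5564 0.3585 0.122 ] rpy [1.7999e+02 1.0000e-02 8.5400e+00] J1,6 [49.6 48.9] F [0.3 1.  1.5] open 70.0
shift [27.  32.9 12. ] turn [ 0.01  0.01 -1.76] len 44.0
```

```bash
python3 -m inch '[{"ax":0,"ay":0,"az":-1,"dx":14,"dy":17,"dz":6,"fingers":60},{"ax":0,"ay":0,"az":-1.8,"dx":25,"dy":30,"dz":11,"fingers":60},{"ax":0,"ay":0,"az":-1.8,"dx":27,"dy":33,"dz":20,"fingers":60},{"ax":0,"ay":0,"az":-1.8,"dx":27,"dy":33,"dz":45,"fingers":60},{"ax":0,"ay":0,"az":-1.8,"dx":27,"dy":33,"dz":65,"fingers":60},{"ax":0,"ay":0,"az":-1.8,"dx":27,"dy":33,"dz":70,"fingers":60},{"ax":0,"ay":0,"az":-1.8,"dx":27,"dy":33,"dz":70,"fingers":60}]'; python3 go.py .588 .330 .003 10.3
python3 - <<'E'
from h import *
for c in("top","side"):
    s=snapshot(c); u,v=proj(s,np.array([[.588,.33,.03]]))[0].astype(int)
    im=s["image"][max(v-70,0):v+70,max(u-90,0):u+90,::-1]; cv2.imwrite(f"pics/l1{c}.png",cv2.resize(im,None,fx=3,fy=3))
a,b=[cv2.imread(f"pics/l1{c}.png") for c in("top","side")]
cv2.imwrite("pics/l1.png",cv2.resize(np.hstack([a[:420,:540],b[:420,:540]]),None,fx=.74,fy=.74))
E
```

```text
clock: 2.98
tool_pos: [0.5864, 0.332, 0.0526]
orientation: [180.0, 0.0, 10.3]
force: [0.2, 0.6, 0.3]
opening: 0.0604
t 2.98 pos [0.5864 0.332  0.0526] rpy [1.7998e+02 1.0000e-02 1.0290e+01] J1,6 [46.1 54.2] F [0.2 0.6 0.3] open 60.4
shift [ 1.2  2.2 49.6] turn [ 0.02  0.01 -0.01] len 50.0
```

View pics/l1.png

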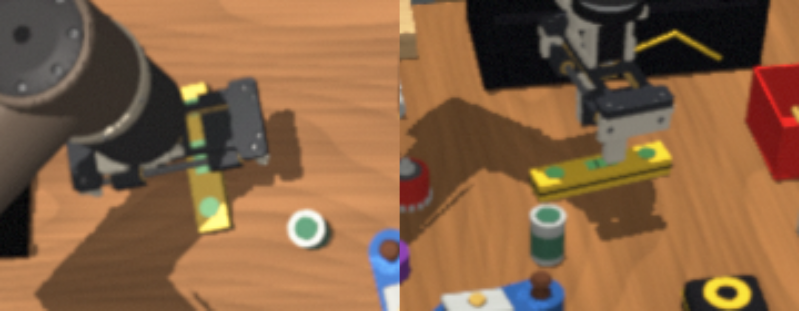

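The open gripper straddles the yellow level slightly past its middle in both views, tin clear. Descend and close.

```bash
python3 -m inch '[{"ax":0,"ay":0,"az":0,"dx":1,"dy":1,"dz":15,"fingers":60},{"ax":0,"ay":0,"az":0,"dx":1,"dy":1,"dz":35,"fingers":60},{"ax":0,"ay":0,"az":0,"dx":1,"dy":1,"dz":45,"fingers":60},{"ax":0,"ay":0,"az":0,"dx":1,"dy":1,"dz":49,"fingers":60},{"ax":0,"ay":0,"az":0,"dx":1,"dy":1,"dz":49,"fingers":60},{"ax":0,"ay":0,"az":0,"dx":1,"dy":1,"dz":49,"fingers":45},{"ax":0,"ay":0,"az":0,"dx":1,"dy":1,"dz":49,"fingers":25},{"ax":0,"ay":0,"az":0,"dx":1,"dy":1,"dz":49,"fingers":25}]'; python3 -m inch '[{"ax":0,"ay":0,"az":0,"dx":0,"dy":0,"dz":0,"fingers":20},{"ax":0,"ay":0,"az":0,"dx":0,"dy":0,"dz":0,"fingers":20},{"ax":0,"ay":0,"az":0,"dx":0,"dy":0,"dz":-6,"fingers":20},{"ax":0,"ay":0,"az":0,"dx":0,"dy":0,"dz":-25,"fingers":20},{"ax":0,"ay":0,"az":0,"dx":0,"dy":0,"dz":-60,"fingers":20},{"ax":0,"ay":0,"az":0,"dx":0,"dy":0,"dz":-95,"fingers":20},{"ax":0,"ay":0,"az":0,"dx":0,"dy":0,"dz":-120,"fingers":20},{"ax":0,"ay":0,"az":0,"dx":0,"dy":0,"dz":-120,"fingers":20}]'; python3 go.py .676 -.108 .12 14.1
```

```text
clock: 4.08
tool_pos: [0.588, 0.331, 0.004]
orientation: [-180.0, -0.0, 10.3]
force: [0.6, 0.4, -0.1]
opening: 0.0356
clock: 5.08
tool_pos: [0.5891, 0.3319, 0.1274]
orientation: [-179.8, -0.3, 10.3]
force: [0.9, 0.2, -1.8]
opening: 0.0339
t 5.08 pos [0.5891 0.3319 0.1274] rpy [-179.83   -0.28   10.28] J1,6 [45.9 54.4] F [ 0.9  0.2 -1.8] open 33.9
shift [  7.  448.4   6.1] turn [-0.16 -0.29 -3.82] len 448.0
```

```bash
python3 -m inch '[{"ax":0,"ay":0,"az":0,"dx":0,"dy":12,"dz":0,"fingers":20},{"ax":0,"ay":0,"az":-0.5,"dx":1,"dy":40,"dz":0,"fingers":20},{"ax":0,"ay":0,"az":-1,"dx":2,"dy":80,"dz":0,"fingers":20},{"ax":0,"ay":0,"az":-1.5,"dx":3,"dy":130,"dz":0,"fingers":20},{"ax":0,"ay":0,"az":-2,"dx":4,"dy":180,"dz":0,"fingers":20},{"ax":0,"ay":0,"az":-2.5,"dx":5,"dy":230,"dz":0,"fingers":20},{"ax":0,"ay":0,"az":-3,"dx":5,"dy":280,"dz":0,"fingers":20},{"ax":0,"ay":0,"az":-3.8,"dx":6,"dy":325,"dz":0,"fingers":20}]'; python3 go.py .676 -.108 .12 14.1
```

```text
clock: 6.08
tool_pos: [0.6506, 0.0094, 0.1221]
orientation: [-180.0, 0.2, 14.0]
force: [1.4, 0.2, -1.0]
opening: 0.0335
t 6.08 pos [0.6506 0.0094 0.1221] rpy [-1.800e+02  1.500e-01  1.404e+01] J1,6 [18.  86.1] F [ 1.4  0.2 -1. ] open 33.5
shift [ -3.8 120.1   2.1] turn [-0.    0.15 -0.06] len 120.0
```

```bash
python3 -m inch '[{"ax":0,"ay":0,"az":0,"dx":-1,"dy":40,"dz":0,"fingers":20},{"ax":0,"ay":0,"az":0,"dx":-2,"dy":75,"dz":0,"fingers":20},{"ax":0,"ay":0,"az":0,"dx":-3,"dy":102,"dz":5,"fingers":20},{"ax":0,"ay":0,"az":0,"dx":-3,"dy":115,"dz":20,"fingers":20},{"ax":0,"ay":0,"az":0,"dx":-3,"dy":119,"dz":40,"fingers":20},{"ax":0,"ay":0,"az":0,"dx":-3,"dy":119,"dz":60,"fingers":20},{"ax":0,"ay":0,"az":0,"dx":-3,"dy":119,"dz":70,"fingers":20},{"ax":0,"ay":0,"az":0,"dx":-3,"dy":119,"dz":70,"fingers":20}]'; python3 go.py .676 -.108 .013 14.1
cat > look.py <<'E'
import sys
from h import *
x,y=float(sys.argv[1]),float(sys.argv[2]); tag=sys.argv[3]; out=[]
for c in("top","side"):
    s=snapshot(c); u,v=proj(s,np.array([[x,y,.02]]))[0].astype(int)
    im=np.pad(s["image"],((80,80),(80,80),(0,0)))[v+10:v+150,u+14:u+146,::-1]; out.append(cv2.resize(im,None,fx=3,fy=3,interpolation=cv2.INTER_CUBIC))
cv2.imwrite(f"pics/{tag}.png",np.hstack(out))
E
python3 look.py .676 -.108 l2
```

```text
clock: 7.08
tool_pos: [0.6768, -0.1035, 0.052]
orientation: [-180.0, 0.1, 14.1]
force: [0.2, -0.9, -1.2]
opening: 0.0336
t 7.08 pos [ 0.6768 -0.1035  0.052 ] rpy [-1.7997e+02  1.4000e-01  1.4110e+01] J1,6 [ 7.6 96.5] F [ 0.2 -0.9 -1.2] open 33.6
shift [-1.7  4.2 39. ] turn [-0.03  0.14  0.01] len 39.0
```

View pics/l2.png

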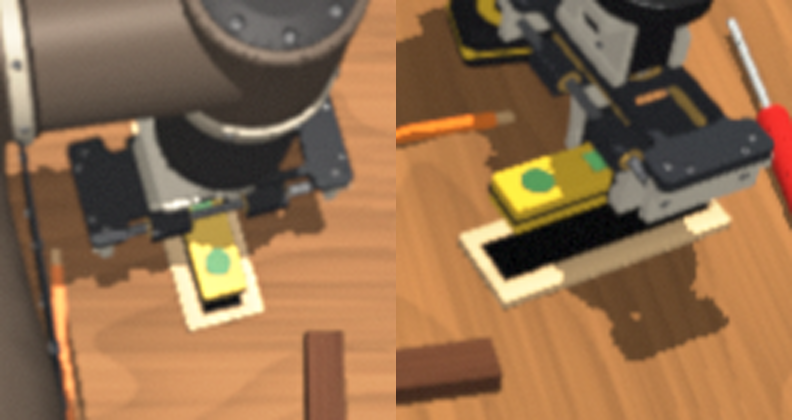

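Level hangs just over its outline, parallel to it, in both views. Lower gently.

```bash
python3 -m inch '[{"ax":0,"ay":0,"az":0,"dx":-1,"dy":2,"dz":10,"fingers":20},{"ax":0,"ay":0,"az":0,"dx":-1,"dy":3,"dz":22,"fingers":20},{"ax":0,"ay":0,"az":0,"dx":-1,"dy":3,"dz":31,"fingers":20},{"ax":0,"ay":0,"az":0,"dx":-1,"dy":3,"dz":35,"fingers":20},{"ax":0,"ay":0,"az":0,"dx":-1,"dy":3,"dz":35,"fingers":20},{"ax":0,"ay":0,"az":0,"dx":-1,"dy":3,"dz":35,"fingers":20}]'; python3 go.py .676 -.108 .013 14.1
```

```text
clock: 7.92
tool_pos: [0.6777, -0.1072, 0.0189]
orientation: [180.0, -0.0, 14.1]
force: [0.1, 0.7, -2.3]
opening: 0.0336
t 7.92 pos [ 0.6777 -0.1072  0.0189] rpy [ 1.7999e+02 -3.0000e-02  1.4070e+01] J1,6 [ 7.2 96.8] F [ 0.1  0.7 -2.3] open 33.6
shift [-1.8  0.4  5.9] turn [ 0.01 -0.03 -0.03] len 6.0
```

```bash
python3 -m inch '[{"ax":0,"ay":0,"az":0,"dx":-1.5,"dy":0.5,"dz":2,"fingers":20},{"ax":0,"ay":0,"az":0,"dx":-1.5,"dy":0.5,"dz":4,"fingers":20},{"ax":0,"ay":0,"az":0,"dx":-1.5,"dy":0.5,"dz":5.5,"fingers":20},{"ax":0,"ay":0,"az":0,"dx":-1.5,"dy":0.5,"dz":5.5,"fingers":20},{"ax":0,"ay":0,"az":0,"dx":-1.5,"dy":0.5,"dz":5.5,"fingers":20}]'; python3 go.py .676 -.108 .013 14.1
```

```text
clock: 8.55
tool_pos: [0.676, -0.1081, 0.013]
orientation: [-180.0, 0.0, 14.1]
force: [0.4, -0.1, -1.5]
opening: 0.0337
t 8.55 pos [ 0.676  -0.1081  0.013 ] rpy [-180.      0.     14.06] J1,6 [ 7.2 96.9] F [ 0.4 -0.1 -1.5] open 33.7
shift [-0.  -0.1  0. ] turn [-0.    0.   -0.04] len 0.0
```

```bash
python3 -m inch '[{"ax":0,"ay":0,"az":0,"dx":0,"dy":0,"dz":0.7,"fingers":20},{"ax":0,"ay":0,"az":0,"dx":0,"dy":0,"dz":1.2,"fingers":20},{"ax":0,"ay":0,"az":0,"dx":0,"dy":0,"dz":1.2,"fingers":20}]'; python3 go.py .676 -.108 .013 14.1
```

```text
clock: 8.93
tool_pos: [0.6761, -0.1081, 0.0129]
orientation: [180.0, -0.0, 14.1]
force: [-2.9, 1.7, 6.5]
opening: 0.0338
t 8.93 pos [ 0.6761 -0.1081  0.0129] rpy [ 1.7998e+02 -2.0000e-02  1.4080e+01] J1,6 [ 7.2 96.9] F [-2.9  1.7  6.5] open 33.8
shift [-0.1 -0.1 -0.1] turn [ 0.02 -0.02 -0.02] len 0.0
```

```bash
python3 -m inch '[{"ax":0,"ay":0,"az":0,"dx":0,"dy":0,"dz":-0.8,"fingers":38},{"ax":0,"ay":0,"az":0,"dx":0,"dy":0,"dz":-0.8,"fingers":50},{"ax":0,"ay":0,"az":0,"dx":0,"dy":0,"dz":-0.8,"fingers":50},{"ax":0,"ay":0,"az":0,"dx":0,"dy":0,"dz":-10,"fingers":60},{"ax":0,"ay":0,"az":0,"dx":0,"dy":0,"dz":-35,"fingers":75},{"ax":0,"ay":0,"az":0,"dx":0,"dy":0,"dz":-75,"fingers":75},{"ax":0,"ay":0,"az":0,"dx":0,"dy":0,"dz":-110,"fingers":75},{"ax":0,"ay":0,"az":0,"dx":0,"dy":0,"dz":-120,"fingers":75}]'; python3 go.py .44 .116 .12 14
```

```text
clock: 9.93
tool_pos: [0.6776, -0.1081, 0.1356]
orientation: [179.9, -0.3, 14.1]
force: [-0.2, -0.3, -0.4]
opening: 0.0748
t 9.93 pos [ 0.6776 -0.1081  0.1356] rpy [179.93  -0.28  14.08] J1,6 [ 7.2 96.9] F [-0.2 -0.3 -0.4] open 74.8
shift [-176.  -275.2   14.4] turn [ 0.07 -0.28  0.08] len 327.0
```

```bash
python3 -m inch '[{"ax":0,"ay":0,"az":0,"dx":-10,"dy":-16,"dz":0,"fingers":75},{"ax":0,"ay":0,"az":0,"dx":-32,"dy":-50,"dz":0,"fingers":75},{"ax":0,"ay":0,"az":0,"dx":-60,"dy":-94,"dz":0,"fingers":75},{"ax":0,"ay":0,"az":0,"dx":-90,"dy":-141,"dz":0,"fingers":75},{"ax":0,"ay":0,"az":0,"dx":-120,"dy":-188,"dz":0,"fingers":75},{"ax":0,"ay":0,"az":0,"dx":-147,"dy":-230,"dz":5,"fingers":75},{"ax":0,"ay":0,"az":0,"dx":-168,"dy":-262,"dz":10,"fingers":75},{"ax":0,"ay":0,"az":0,"dx":-176,"dy":-274,"dz":14,"fingers":75}]'; python3 go.py .44 .116 .06 14
python3 - <<'E'
from h import *
import json
P=json.load(open("poses.json"))
out=[]
for c in("top","side"):
    s=snapshot(c); b=P["level_board"]
    bb=search_frame("level",c); t=trace("level",c); e=proj(s,np.array([[b[0],b[1],.02]]))[0]
    for x in t:
        if np.hypot(*(np.array(x["bbox"][:2])-e))<30:
            r=fit("level",[(s,np.array(x["mask"],float))],[b[0],b[1],np.radians(b[2])],.009); print(c,r.x[:2].round(4),np.degrees(r.x[2]).round(1),r.fun)
E
python3 look.py .676 -.108 l3
```

```text
clock: 10.92
tool_pos: [0.4373, 0.1158, 0.1179]
orientation: [-180.0, -0.0, 14.2]
force: [-0.3, 1.0, -0.1]
opening: 0.0751
t 10.93 pos [0.4373 0.1158 0.1179] rpy [-179.98   -0.     14.17] J1,6 [39.9 64.3] F [-0.3  1.  -0.1] open 75.1
shift [ 2.7  0.5 57.9] turn [-0.02 -0.    0.17] len 58.0
top [ 0.6774 -0.1068] -166.2 0.04920877441885845
top [ 0.6595 -0.0878] -158.9 1.1981941917660535
side [ 0.6757 -0.1097] -165.6 0.04816497115757598
```

View pics/l3.png

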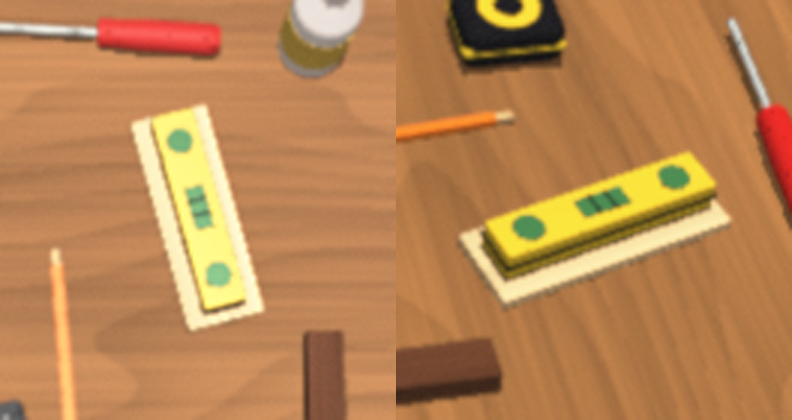

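Level covers its outline completely: fits agree with the board within about 1 mm and 1° in both cameras. Now the blue plane.

```bash
python3 -m inch '[{"ax":0,"ay":0,"az":0.2,"dx":1.5,"dy":0,"dz":10,"fingers":75},{"ax":0,"ay":0,"az":0.2,"dx":2,"dy":0,"dz":35,"fingers":75},{"ax":0,"ay":0,"az":0.2,"dx":2,"dy":0,"dz":60,"fingers":75},{"ax":0,"ay":0,"az":0.2,"dx":2,"dy":0,"dz":72,"fingers":75},{"ax":0,"ay":0,"az":0.2,"dx":2,"dy":0,"dz":74,"fingers":75},{"ax":0,"ay":0,"az":0.2,"dx":2,"dy":0,"dz":74,"fingers":75}]'; python3 go.py .44 .116 .004 14; python3 look.py .44 .116 p1
```

```text
clock: 12.08
tool_pos: [0.4411, 0.1156, 0.0442]
orientation: [-180.0, -0.0, 13.9]
force: [-0.8, 1.2, -0.6]
opening: 0.0752
t 12.07 pos [0.4411 0.1156 0.0442] rpy [-1.800e+02 -3.000e-02  1.387e+01] J1,6 [39.6 64.3] F [-0.8  1.2 -0.6] open 75.2
shift [-1.  -0.7 40.2] turn [-0.   -0.03 -0.13] len 40.0
```

View pics/p1.png

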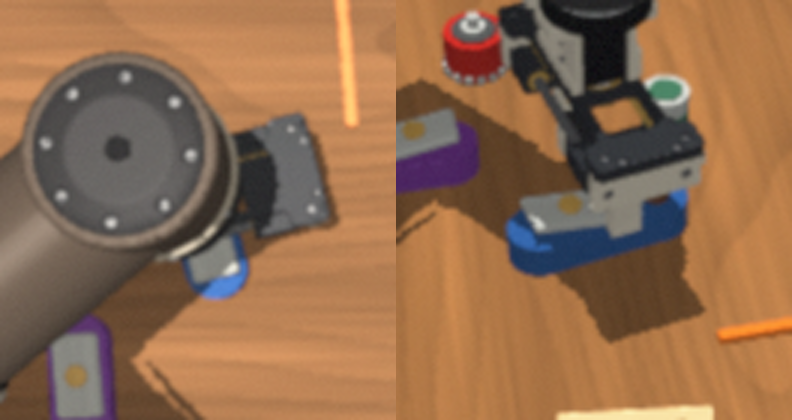

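```bash
python3 -m inch '[{"ax":0,"ay":0,"az":0,"dx":-1,"dy":-1,"dz":12,"fingers":75},{"ax":0,"ay":0,"az":0,"dx":-1,"dy":-1,"dz":28,"fingers":75},{"ax":0,"ay":0,"az":0,"dx":-1,"dy":-1,"dz":38,"fingers":75},{"ax":0,"ay":0,"az":0,"dx":-1,"dy":-1,"dz":40,"fingers":75},{"ax":0,"ay":0,"az":0,"dx":-1,"dy":-1,"dz":40,"fingers":75},{"ax":0,"ay":0,"az":0,"dx":-1,"dy":-1,"dz":40,"fingers":58},{"ax":0,"ay":0,"az":0,"dx":-1,"dy":-1,"dz":40,"fingers":40},{"ax":0,"ay":0,"az":0,"dx":-1,"dy":-1,"dz":40,"fingers":35}]'; python3 -m inch '[{"ax":0,"ay":0,"az":0,"dx":0,"dy":0,"dz":0,"fingers":35},{"ax":0,"ay":0,"az":0,"dx":0,"dy":0,"dz":0,"fingers":35},{"ax":0,"ay":0,"az":0,"dx":0,"dy":0,"dz":-6,"fingers":35},{"ax":0,"ay":0,"az":0,"dx":0,"dy":0,"dz":-25,"fingers":35},{"ax":0,"ay":0,"az":0,"dx":0,"dy":0,"dz":-60,"fingers":35},{"ax":0,"ay":0,"az":0,"dx":0,"dy":0,"dz":-95,"fingers":35},{"ax":0,"ay":0,"az":0,"dx":0,"dy":0,"dz":-120,"fingers":35},{"ax":0,"ay":0,"az":0,"dx":0,"dy":0,"dz":-120,"fingers":35}]'; python3 go.py .61 -.33 .125 7.7
```

```text
clock: 13.18
tool_pos: [0.4395, 0.116, 0.0041]
orientation: [180.0, -0.0, 13.9]
force: [2.0, -5.6, 3.9]
opening: 0.0505
clock: 14.18
tool_pos: [0.4401, 0.117, 0.1251]
orientation: [-179.9, -0.2, 13.9]
force: [-0.6, 0.9, -6.7]
opening: 0.0476
t 14.18 pos [0.4401 0.117  0.1251] rpy [-179.88   -0.19   13.86] J1,6 [39.8 64.1] F [-0.6  0.9 -6.7] open 47.6
shift [ 57.9 474.7  -0.6] turn [-0.13 -0.18  6.16] len 478.0
```

```bash
python3 -m inch '[{"ax":0,"ay":0,"az":0,"dx":1,"dy":12,"dz":0,"fingers":35},{"ax":0,"ay":0,"az":0.5,"dx":5,"dy":40,"dz":0,"fingers":35},{"ax":0,"ay":0,"az":1,"dx":10,"dy":80,"dz":0,"fingers":35},{"ax":0,"ay":0,"az":2,"dx":15,"dy":125,"dz":0,"fingers":35},{"ax":0,"ay":0,"az":3,"dx":21,"dy":170,"dz":0,"fingers":35},{"ax":0,"ay":0,"az":4,"dx":26,"dy":215,"dz":0,"fingers":35},{"ax":0,"ay":0,"az":5,"dx":32,"dy":260,"dz":0,"fingers":35},{"ax":0,"ay":0,"az":6.2,"dx":37,"dy":300,"dz":0,"fingers":35}]'; python3 go.py .61 -.33 .125 7.7
```

```text
clock: 15.18
tool_pos: [0.5463, -0.1683, 0.1214]
orientation: [-180.0, 0.2, 7.6]
force: [0.4, 0.9, -5.9]
opening: 0.0477
t 15.18 pos [ 0.5463 -0.1683  0.1214] rpy [-179.95    0.21    7.58] J1,6 [ 2.5 95.1] F [ 0.4  0.9 -5.9] open 47.7
shift [ 41.8 168.6  -3.9] turn [-0.05  0.21 -0.12] len 174.0
```

```bash
python3 -m inch '[{"ax":0,"ay":0,"az":0,"dx":11,"dy":45,"dz":0,"fingers":35},{"ax":0,"ay":0,"az":0,"dx":22,"dy":88,"dz":0,"fingers":35},{"ax":0,"ay":0,"az":0,"dx":31,"dy":126,"dz":0,"fingers":35},{"ax":0,"ay":0,"az":0,"dx":38,"dy":153,"dz":10,"fingers":35},{"ax":0,"ay":0,"az":0,"dx":40,"dy":164,"dz":28,"fingers":35},{"ax":0,"ay":0,"az":0,"dx":41,"dy":167,"dz":50,"fingers":35},{"ax":0,"ay":0,"az":0,"dx":41,"dy":167,"dz":70,"fingers":35},{"ax":0,"ay":0,"az":0,"dx":41,"dy":167,"dz":80,"fingers":35}]'; python3 -m inch '[{"ax":0,"ay":0,"az":0,"dx":0,"dy":0,"dz":0,"fingers":35},{"ax":0,"ay":0,"az":0,"dx":0,"dy":0,"dz":0,"fingers":35}]';  python3 go.py .61 -.33 .0135 7.7
```

```text
clock: 16.18
tool_pos: [0.6079, -0.3255, 0.0402]
orientation: [-179.9, 0.3, 7.6]
force: [0.4, 1.2, -6.6]
opening: 0.0475
clock: 16.42
tool_pos: [0.6106, -0.3263, 0.0444]
orientation: [180.0, -0.0, 7.7]
force: [-0.2, 0.4, -5.3]
opening: 0.0479
t 16.43 pos [ 0.6106 -0.3263  0.0444] rpy [ 1.7997e+02 -4.0000e-02  7.6900e+00] J1,6 [-12.  109.7] F [-0.2  0.4 -5.3] open 47.9
shift [-1.1  3.6 30.9] turn [ 0.03 -0.04 -0.01] len 31.0
```

```bash
python3 look.py .61 -.33 p2
```

```text
(no output)
```

View pics/p2.png

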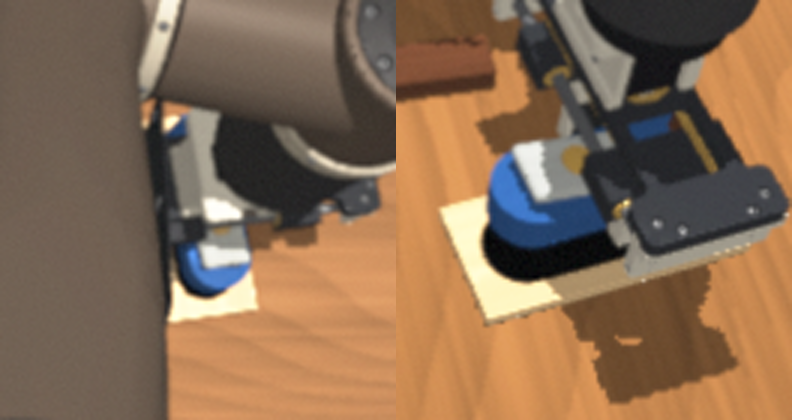

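The plane hangs about 30 mm above its outline, parallel and centred. Lower it.

```bash
python3 -m inch '[{"ax":0,"ay":0,"az":0,"dx":-0.5,"dy":1.5,"dz":8,"fingers":35},{"ax":0,"ay":0,"az":0,"dx":-1,"dy":3,"dz":18,"fingers":35},{"ax":0,"ay":0,"az":0,"dx":-1,"dy":3.5,"dz":25,"fingers":35},{"ax":0,"ay":0,"az":0,"dx":-1,"dy":3.5,"dz":28,"fingers":35},{"ax":0,"ay":0,"az":0,"dx":-1,"dy":3.5,"dz":30,"fingers":35},{"ax":0,"ay":0,"az":0,"dx":-1,"dy":3.5,"dz":30,"fingers":35},{"ax":0,"ay":0,"az":0,"dx":-1,"dy":3.5,"dz":30,"fingers":35}]';  python3 go.py .61 -.33 .0135 7.7
```

```text
clock: 17.4
tool_pos: [0.6099, -0.3299, 0.0142]
orientation: [180.0, -0.0, 7.7]
force: [0.6, 1.0, -6.0]
opening: 0.0478
t 17.4 pos [ 0.6099 -0.3299  0.0142] rpy [ 1.7999e+02 -3.0000e-02  7.6700e+00] J1,6 [-12.4 110. ] F [ 0.6  1.  -6. ] open 47.8
shift [0.1 0.1 0.7] turn [ 0.01 -0.03 -0.03] len 1.0
```

```bash
python3 -m inch '[{"ax":0,"ay":0,"az":0,"dx":0,"dy":0,"dz":0.8,"fingers":35},{"ax":0,"ay":0,"az":0,"dx":0,"dy":0,"dz":1.5,"fingers":35},{"ax":0,"ay":0,"az":0,"dx":0,"dy":0,"dz":1.5,"fingers":35}]';  python3 go.py .61 -.33 .0135 7.7
```

```text
clock: 17.77
tool_pos: [0.6099, -0.3299, 0.0132]
orientation: [180.0, -0.0, 7.7]
force: [-2.3, 2.7, 2.5]
opening: 0.0477
t 17.77 pos [ 0.6099 -0.3299  0.0132] rpy [ 1.7998e+02 -3.0000e-02  7.6800e+00] J1,6 [-12.3 110. ] F [-2.3  2.7  2.5] open 47.7
shift [ 0.1  0.1 -0.3] turn [ 0.02 -0.03 -0.02] len 0.0
```

Contact (force flipped from −6 to +2.5). Release and rise.

```bash
python3 -m inch '[{"ax":0,"ay":0,"az":0,"dx":0,"dy":0,"dz":-0.5,"fingers":52},{"ax":0,"ay":0,"az":0,"dx":0,"dy":0,"dz":-0.5,"fingers":64},{"ax":0,"ay":0,"az":0,"dx":0,"dy":0,"dz":-0.5,"fingers":70},{"ax":0,"ay":0,"az":0,"dx":0,"dy":0,"dz":-10,"fingers":75},{"ax":0,"ay":0,"az":0,"dx":0,"dy":0,"dz":-35,"fingers":85},{"ax":0,"ay":0,"az":0,"dx":0,"dy":0,"dz":-75,"fingers":85},{"ax":0,"ay":0,"az":0,"dx":0,"dy":0,"dz":-110,"fingers":85},{"ax":0,"ay":0,"az":0,"dx":0,"dy":0,"dz":-120,"fingers":85}]'; python3 go.py .667 .087 .13 -2
```

```text
clock: 18.77
tool_pos: [0.6112, -0.3304, 0.1362]
orientation: [179.9, -0.3, 7.7]
force: [-0.3, -1.0, 0.6]
opening: 0.0848
t 18.77 pos [ 0.6112 -0.3304  0.1362] rpy [179.86  -0.27   7.69] J1,6 [-12.4 110. ] F [-0.3 -1.   0.6] open 84.8
shift [ 111.1 -406.2    5.8] turn [ 0.11 -0.28  9.69] len 421.0
```

```bash
python3 -m inch '[{"ax":0,"ay":0,"az":0,"dx":3,"dy":-12,"dz":0,"fingers":85},{"ax":0,"ay":0,"az":0,"dx":11,"dy":-40,"dz":0,"fingers":85},{"ax":0,"ay":0,"az":1,"dx":23,"dy":-85,"dz":0,"fingers":85},{"ax":0,"ay":0,"az":2,"dx":37,"dy":-135,"dz":0,"fingers":85},{"ax":0,"ay":0,"az":4,"dx":48,"dy":-175,"dz":0,"fingers":85},{"ax":0,"ay":0,"az":6,"dx":55,"dy":-200,"dz":0,"fingers":85}]'
cat > chk.py <<'E'
import sys,json
from h import *
n,b=sys.argv[1:3]; P=json.load(open("poses.json")); q=P[b]; z0=.009 if "board" in b else 0
for c in("top","side"):
    s=snapshot(c); e=proj(s,np.array([[q[0],q[1],.02]]))[0]
    for x in trace(n,c):
        if np.hypot(*(np.array(x["bbox"][:2])-e))<25:
            r=fit(n,[(s,np.array(x["mask"],float))],[q[0],q[1],np.radians(q[2])],z0); print(c,round(x["score"],2),r.x[:2].round(4),(np.degrees(r.x[2])%180).round(1),round(r.fun,3))
E
python3 chk.py plane plane_board; python3 chk.py tape tape; python3 look.py .61 -.33 p3; python3 look.py .667 .087 t0
```

```text
clock: 19.52
tool_pos: [0.6367, -0.1215, 0.1307]
orientation: [-180.0, 0.1, 1.7]
force: [0.1, -0.7, 0.6]
opening: 0.0853
top 0.93 [ 0.6113 -0.3285] 7.5 0.039
side 0.93 [ 0.6096 -0.3294] 7.1 0.031
side 0.57 [0.6541 0.083 ] 160.4 0.768
```

View pics/p3.png

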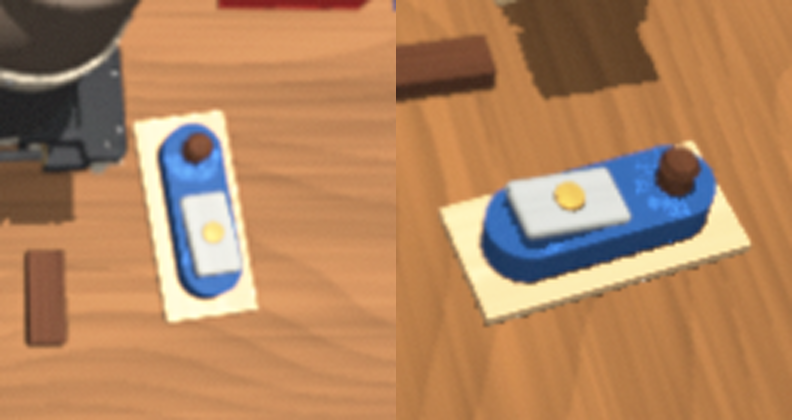

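View pics/t0.png

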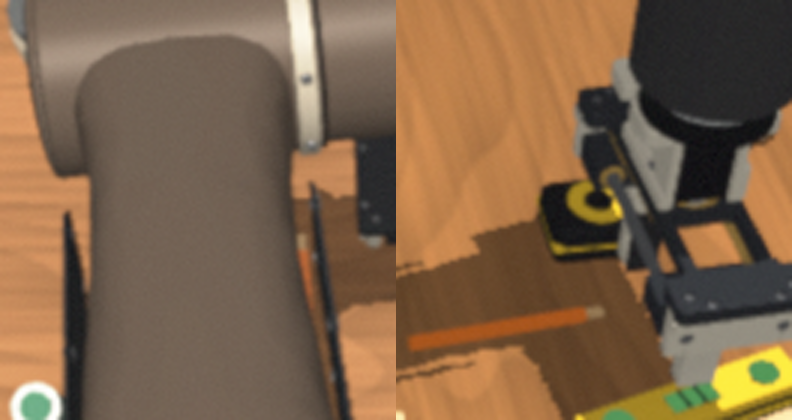

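The plane covers its outline (within about 1.5 mm, 0.5°, both views). The tape is hidden by the arm now, so I refine its yaw from the first picture.

```bash
python3 - <<'E'
from h import *
for c in("top","side"):
    s=snapshot(c); im=cv2.imread(f"pics/{c}0.png"); 
    u,v=proj(s,np.array([[.667,.087,.02]]))[0].astype(int)
    hsv=cv2.cvtColor(im,cv2.COLOR_BGR2HSV); m=((hsv[...,2]<75)|((hsv[...,0]>22)&(hsv[...,0]<35)&(hsv[...,1]>150)&(hsv[...,2]>90))).astype(np.uint8)
    n,l,st,ce=cv2.connectedComponentsWithStats(m); i=l[v,u] or l[v+8,u]; mm=(l==i).astype(np.uint8)
    h,_=cv2.findContours(mm,0,1); f=np.zeros_like(mm); cv2.drawContours(f,h,-1,1,-1); print(c,st[i])
    r=fit("tape",[(s,f.astype(float))],[.667,.087,-.05]); print(r.x[:2].round(4),np.degrees(r.x[2]).round(1),r.fun)
    o=cv2.resize(sil(s,"tape",r.x),(640,480),interpolation=cv2.INTER_AREA); cs,_=cv2.findContours((o>127).astype(np.uint8),0,1)
    a=im.copy(); cv2.drawContours(a,cs,-1,(255,0,255),1); a=np.hstack([im[v-30:v+30,u-30:u+30],a[v-30:v+30,u-30:u+30]]); cv2.imwrite(f"pics/tp_{c}.png",cv2.resize(a,None,fx=5,fy=5,interpolation=0))
cv2.imwrite("pics/tp.png",np.vstack([cv2.imread(f"pics/tp_{c}.png") for c in("top","side")]))
E
```

```text
top [300 153   6   7  32]
[0.6632 0.0843] 8.1 26.860539215686273
side [395 198  38  29 836]
[0.6666 0.0852] -8.3 0.24196735677511227
```

View pics/tp.png

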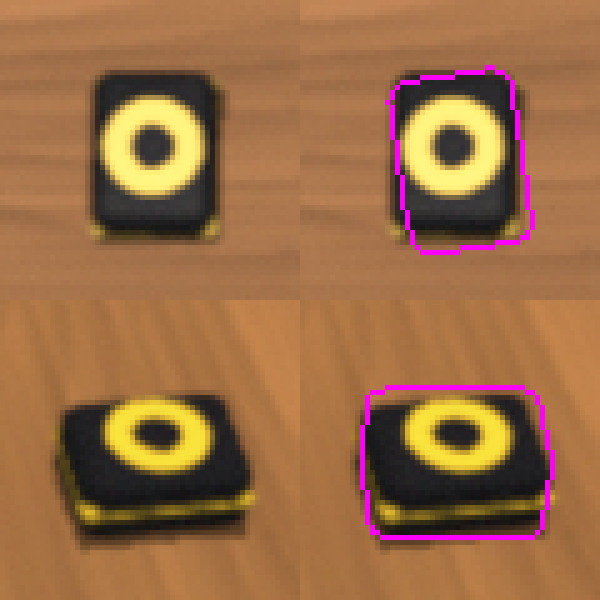

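```bash
python3 - <<'E'
from h import *
V=[]
for c in("top","side"):
    s=snapshot(c); im=cv2.imread(f"pics/{c}0.png"); 
    u,v=proj(s,np.array([[.667,.087,.02]]))[0].astype(int)
    hsv=cv2.cvtColor(im,cv2.COLOR_BGR2HSV); m=((hsv[...,2]<80)|((hsv[...,0]>21)&(hsv[...,0]<36)&(hsv[...,1]>120))).astype(np.uint8)
    k=np.zeros_like(m); k[v-28:v+28,u-32:u+32]=1; m*=k; m=cv2.morphologyEx(m,cv2.MORPH_CLOSE,np.ones((5,5),np.uint8))
    n,l,st,ce=cv2.connectedComponentsWithStats(m); i=1+np.argmax(st[1:,4]); f=(l==i).astype(float); print(c,st[i],n); V.append((s,f))
for lab,vv in(("top",V[:1]),("side",V[1:]),("both",V)):
    b=min((fit("tape",vv,[.667,.087,np.radians(a)]) for a in(-14,-2,10)),key=lambda r:r.fun); print(lab,b.x[:2].round(4),np.degrees(b.x[2]).round(1),b.fun/len(vv))
big=[]
for (s,f),c in zip(V,("top","side")):
    im=cv2.imread(f"pics/{c}0.png"); u,v=proj(s,np.array([[.667,.087,.02]]))[0].astype(int)
    a=cv2.resize(im[v-30:v+30,u-30:u+30],None,fx=6,fy=6,interpolation=0); o=sil(s,"tape",b.x,0,6)[(v-30)*6:(v+30)*6,(u-30)*6:(u+30)*6]
    cs,_=cv2.findContours(o,0,1); cv2.drawContours(a,cs,-1,(255,0,255),1); big.append(a)
cv2.imwrite("pics/tp2.png",np.hstack(big))
E
```

```text
top [291 142  25  33 771] 2
side [394 198  39  29 940] 2
top [0.6645 0.086 ] 1.9 0.17328145265888456
side [0.666  0.0842] -7.7 0.18557780559032122
both [0.6664 0.0859] -3.4 0.1845123579138861
```

View pics/tp2.png

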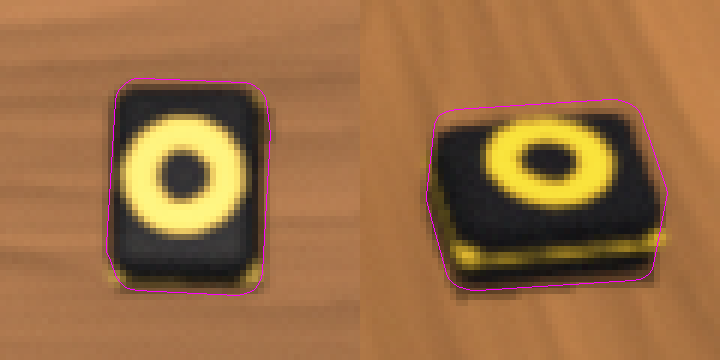

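The plain-box model is too blocky: the real tape's top is inset. I refit with a tapered box and cross-check with the yellow ring's centre.

```bash
python3 - <<'E'
from h import *
V=[];R=[]
for c in("top","side"):
    s=snapshot(c); im=cv2.imread(f"pics/{c}0.png"); 
    u,v=proj(s,np.array([[.667,.087,.02]]))[0].astype(int)
    hsv=cv2.cvtColor(im,cv2.COLOR_BGR2HSV); ye=((hsv[...,0]>21)&(hsv[...,0]<36)&(hsv[...,1]>120)&(hsv[...,2]>150)).astype(np.uint8);m=((hsv[...,2]<80)|((hsv[...,0]>21)&(hsv[...,0]<36)&(hsv[...,1]>120))).astype(np.uint8)
    k=np.zeros_like(m); k[v-28:v+28,u-32:u+32]=1; m*=k; ye*=k; m=cv2.morphologyEx(m,cv2.MORPH_CLOSE,np.ones((5,5),np.uint8))
    n,l,st,ce=cv2.connectedComponentsWithStats(m); i=1+np.argmax(st[1:,4]); V.append((s,(l==i).astype(float)))
    n,l,st,ce=cv2.connectedComponentsWithStats(ye); i=1+np.argmax(st[1:,4]); print(c,"ring",back(s,ce[i],.036).round(4))
for top in (66,70,74):
    w=60-(78-top)
    M["tape"]=[np.vstack([pr(rect(78,60,10),0,18),pr(rect(top,w,9),35,36)])]
    for lab,vv in(("top",V[:1]),("side",V[1:])):
        b=min((fit("tape",vv,[.667,.087,np.radians(a)]) for a in(-8,2,12)),key=lambda r:r.fun); print(top,lab,b.x[:2].round(4),np.degrees(b.x[2]).round(1),round(b.fun,3))
E
```

```text
top ring [0.6669 0.0877 0.036 ]
side ring [0.6658 0.0839 0.036 ]
66 top [0.6683 0.0874] -2.2 0.085
66 side [0.6671 0.0867] -1.6 0.074
70 top [0.6681 0.0873] -1.0 0.092
70 side [0.6668 0.0861] -5.0 0.105
74 top [0.6677 0.087 ] -1.6 0.118
74 side [0.6663 0.0849] -6.9 0.14
```

Converged: tape at (0.667, 0.0865), yaw about −1.5°.

```bash
python3 go.py .667 .0865 .13 -1.5
```

```text
t 20.43 pos [ 0.6375 -0.1244  0.1324] rpy [ 1.80e+02 -1.00e-02  1.66e+00] J1,6 [ 6.1 85.5] F [ 0.1 -1.3  0.6] open 84.6
shift [  35.6 -210.     2.4] turn [ 0.   -0.01  3.16] len 213.0
```

```bash
python3 -m inch '[{"ax":0,"ay":0,"az":0.5,"dx":3,"dy":-15,"dz":0,"fingers":87},{"ax":0,"ay":0,"az":1,"dx":8,"dy":-50,"dz":0,"fingers":87},{"ax":0,"ay":0,"az":2,"dx":17,"dy":-100,"dz":0,"fingers":87},{"ax":0,"ay":0,"az":3,"dx":25,"dy":-150,"dz":0,"fingers":87},{"ax":0,"ay":0,"az":3.2,"dx":32,"dy":-190,"dz":3,"fingers":87},{"ax":0,"ay":0,"az":3.2,"dx":35,"dy":-207,"dz":15,"fingers":87},{"ax":0,"ay":0,"az":3.2,"dx":35.5,"dy":-210,"dz":45,"fingers":87},{"ax":0,"ay":0,"az":3.2,"dx":35.5,"dy":-210,"dz":70,"fingers":87}]';python3 -m inch '[{"ax":0,"ay":0,"az":0,"dx":0,"dy":0,"dz":4,"fingers":87},{"ax":0,"ay":0,"az":0,"dx":0,"dy":0,"dz":4,"fingers":87}]'; python3 go.py .667 .0865 .004 -1.5; python3 look.py .667 .0865 t1
```

```text
clock: 21.42
tool_pos: [0.6663, 0.0872, 0.0608]
orientation: [180.0, 0.0, -1.5]
force: [-0.1, -0.2, -0.3]
opening: 0.0867
clock: 21.68
tool_pos: [0.667, 0.0864, 0.0585]
orientation: [180.0, 0.0, -1.5]
force: [-0.5, 0.3, 0.6]
opening: 0.087
t 21.68 pos [0.667  0.0864 0.0585] rpy [ 1.7998e+02  1.0000e-02 -1.5400e+00] J1,6 [24.  64.5] F [-0.5  0.3  0.6] open 87.0
shift [-0.  -0.1 54.5] turn [ 0.02  0.01 -0.04] len 55.0
```

View pics/t1.png

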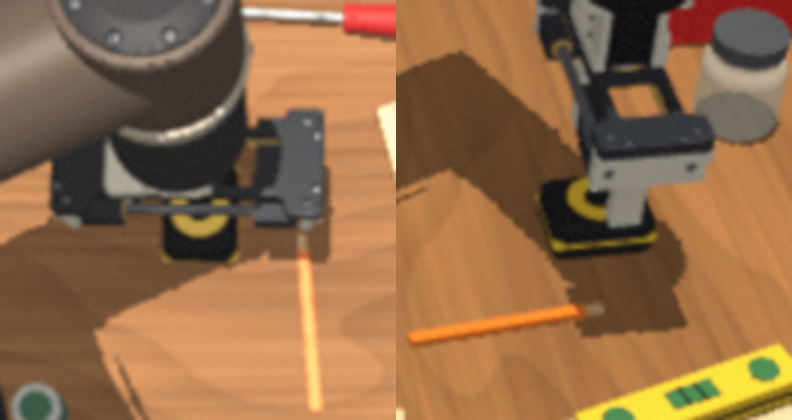

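Centred over the tape, but the pencil tip is close to the right finger. I check how close.

```bash
python3 - <<'E'
from h import *
s=snapshot("top")
im=cv2.imread("pics/top0.png"); hsv=cv2.cvtColor(im,cv2.COLOR_BGR2HSV)
a=cv2.resize(im[135:235,280:360],None,fx=6,fy=6,interpolation=0); cv2.imwrite("pics/pen.png",a)
for p in((337,165),(338,180),(341,222)): print(p,back(s,p,.004).round(4))
s=snapshot("side"); 
for p in((415,242),(400,244),(353,252)): print(p,back(s,p,.004).round(4))
E
```

```text
(337, 165) [0.6511 0.0049 0.004 ]
(338, 180) [0.6142 0.0029 0.004 ]
(341, 222) [ 0.5124 -0.0033  0.004 ]
(415, 242) [0.6497 0.0047 0.004 ]
(400, 244) [0.6163 0.0038 0.004 ]
(353, 252) [ 0.5126 -0.0037  0.004 ]
```

View pics/pen.png

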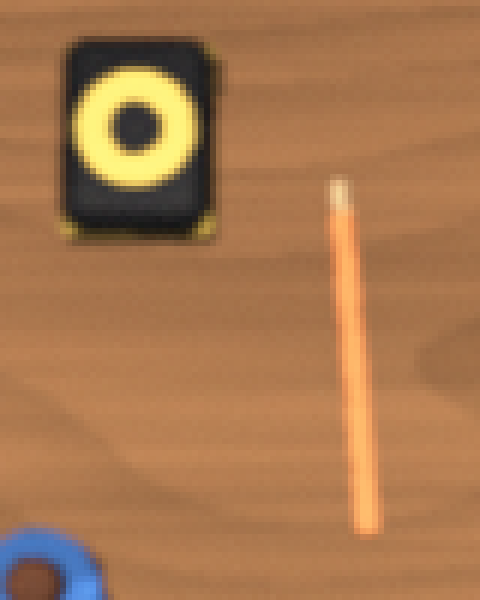

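Pencil tip at (0.651, 0.005); the finger's back reaches only y≈0.0215, so it is clear. Descend and grip.

```bash
python3 -m inch '[{"ax":0,"ay":0,"az":0,"dx":0,"dy":0,"dz":14,"fingers":87},{"ax":0,"ay":0,"az":0,"dx":0,"dy":0,"dz":36,"fingers":87},{"ax":0,"ay":0,"az":0,"dx":0,"dy":0,"dz":50,"fingers":87},{"ax":0,"ay":0,"az":0,"dx":0,"dy":0,"dz":55,"fingers":87},{"ax":0,"ay":0,"az":0,"dx":0,"dy":0,"dz":55,"fingers":87},{"ax":0,"ay":0,"az":0,"dx":0,"dy":0,"dz":55,"fingers":70},{"ax":0,"ay":0,"az":0,"dx":0,"dy":0,"dz":55,"fingers":50},{"ax":0,"ay":0,"az":0,"dx":0,"dy":0,"dz":55,"fingers":45}]'; python3 -m inch '[{"ax":0,"ay":0,"az":0,"dx":0,"dy":0,"dz":0,"fingers":45},{"ax":0,"ay":0,"az":0,"dx":0,"dy":0,"dz":0,"fingers":45},{"ax":0,"ay":0,"az":0,"dx":0,"dy":0,"dz":-6,"fingers":45},{"ax":0,"ay":0,"az":0,"dx":0,"dy":0,"dz":-25,"fingers":45},{"ax":0,"ay":0,"az":0,"dx":0,"dy":0,"dz":-60,"fingers":45},{"ax":0,"ay":0,"az":0,"dx":0,"dy":0,"dz":-95,"fingers":45},{"ax":0,"ay":0,"az":0,"dx":0,"dy":0,"dz":-120,"fingers":45},{"ax":0,"ay":0,"az":0,"dx":0,"dy":0,"dz":-120,"fingers":45}]'; python3 go.py .435 -.108 .125 -4.5
```

```text
clock: 22.88
tool_pos: [0.6671, 0.0867, 0.0038]
orientation: [-180.0, -0.0, -1.5]
force: [0.3, -0.3, 0.3]
opening: 0.0627
clock: 23.88
tool_pos: [0.6684, 0.0872, 0.127]
orientation: [-179.9, -0.3, -1.5]
force: [1.3, -0.0, -2.5]
opening: 0.0599
t 23.88 pos [0.6684 0.0872 0.127 ] rpy [-179.88   -0.3    -1.52] J1,6 [24.  64.5] F [ 1.3 -0.  -2.5] open 59.9
shift [-228.2  201.3    0.4] turn [-0.13 -0.3   2.98] len 304.0
```

```bash
python3 -m inch '[{"ax":0,"ay":0,"az":0,"dx":-9,"dy":8,"dz":0,"fingers":45},{"ax":0,"ay":0,"az":0.5,"dx":-30,"dy":27,"dz":0,"fingers":45},{"ax":0,"ay":0,"az":1,"dx":-62,"dy":55,"dz":0,"fingers":45},{"ax":0,"ay":0,"az":1.5,"dx":-98,"dy":87,"dz":0,"fingers":45},{"ax":0,"ay":0,"az":2,"dx":-135,"dy":119,"dz":0,"fingers":45},{"ax":0,"ay":0,"az":2.5,"dx":-172,"dy":151,"dz":0,"fingers":45},{"ax":0,"ay":0,"az":3,"dx":-205,"dy":180,"dz":0,"fingers":45},{"ax":0,"ay":0,"az":3,"dx":-222,"dy":196,"dz":5,"fingers":45}]'; python3 go.py .435 -.108 .05 -4.5
```

```text
clock: 24.88
tool_pos: [0.4366, -0.1048, 0.1176]
orientation: [180.0, 0.1, -4.6]
force: [0.6, 0.1, -1.6]
opening: 0.0596
t 24.88 pos [ 0.4366 -0.1048  0.1176] rpy [ 1.8e+02  9.0e-02 -4.6e+00] J1,6 [11.8 73.6] F [ 0.6  0.1 -1.6] open 59.6
shift [-1.2  3.3 67.6] turn [ 0.    0.09 -0.1 ] len 68.0
```

```bash
python3 -m inch '[{"ax":0,"ay":0,"az":0,"dx":-1,"dy":2,"dz":12,"fingers":45},{"ax":0,"ay":0,"az":0,"dx":-2,"dy":3,"dz":35,"fingers":45},{"ax":0,"ay":0,"az":0,"dx":-2,"dy":3,"dz":55,"fingers":45},{"ax":0,"ay":0,"az":0,"dx":-2,"dy":3,"dz":66,"fingers":45},{"ax":0,"ay":0,"az":0,"dx":-2,"dy":3,"dz":68,"fingers":45},{"ax":0,"ay":0,"az":0,"dx":-2,"dy":3,"dz":68,"fingers":45}]'; python3 go.py .435 -.108 .0135 -4.5; python3 look.py .435 -.108 t2
```

```text
clock: 25.62
tool_pos: [0.4379, -0.1061, 0.0505]
orientation: [180.0, -0.0, -4.5]
force: [0.4, -0.1, -2.8]
opening: 0.0598
t 25.62 pos [ 0.4379 -0.1061  0.0505] rpy [ 1.7999e+02 -1.0000e-02 -4.5100e+00] J1,6 [11.6 73.9] F [ 0.4 -0.1 -2.8] open 59.8
shift [-2.7  2.2 37. ] turn [ 0.01 -0.01 -0.01] len 37.0
```

View pics/t2.png

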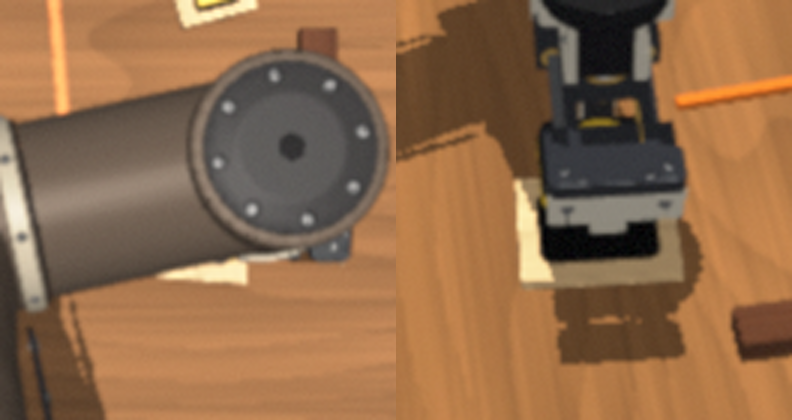

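Tape is held level over its board; lowering.

```bash
python3 -m inch '[{"ax":0,"ay":0,"az":0,"dx":-1,"dy":1,"dz":8,"fingers":45},{"ax":0,"ay":0,"az":0,"dx":-2.5,"dy":2,"dz":20,"fingers":45},{"ax":0,"ay":0,"az":0,"dx":-2.7,"dy":2.2,"dz":29,"fingers":45},{"ax":0,"ay":0,"az":0,"dx":-2.7,"dy":2.2,"dz":33,"fingers":45},{"ax":0,"ay":0,"az":0,"dx":-2.7,"dy":2.2,"dz":35,"fingers":45},{"ax":0,"ay":0,"az":0,"dx":-2.7,"dy":2.2,"dz":36,"fingers":45},{"ax":0,"ay":0,"az":0,"dx":-2.7,"dy":2.2,"dz":36.5,"fingers":45},{"ax":0,"ay":0,"az":0,"dx":-2.7,"dy":2.2,"dz":36.5,"fingers":45}]'; python3 go.py .435 -.108 .0135 -4.5
```

```text
clock: 26.72
tool_pos: [0.4347, -0.1082, 0.014]
orientation: [-180.0, -0.0, -4.5]
force: [0.8, 0.2, -2.9]
opening: 0.0597
t 26.73 pos [ 0.4347 -0.1082  0.014 ] rpy [-1.80e+02 -2.00e-02 -4.54e+00] J1,6 [11.4 74.1] F [ 0.8  0.2 -2.9] open 59.7
shift [ 0.3 -0.2  0.5] turn [-0.   -0.02 -0.04] len 1.0
```

```bash
python3 -m inch '[{"ax":0,"ay":0,"az":0,"dx":0.3,"dy":0,"dz":0.8,"fingers":45},{"ax":0,"ay":0,"az":0,"dx":0.3,"dy":0,"dz":1.5,"fingers":45},{"ax":0,"ay":0,"az":0,"dx":0.3,"dy":0,"dz":1.5,"fingers":45}]'; python3 go.py .435 -.108 .0135 -4.5
```

```text
clock: 27.1
tool_pos: [0.4351, -0.1082, 0.0127]
orientation: [180.0, -0.0, -4.5]
force: [-2.6, 1.6, 4.7]
opening: 0.0598
t 27.1 pos [ 0.4351 -0.1082  0.0127] rpy [ 1.80e+02 -2.00e-02 -4.53e+00] J1,6 [11.4 74.1] F [-2.6  1.6  4.7] open 59.8
shift [-0.1 -0.2 -0.8] turn [ 0.   -0.02 -0.03] len 1.0
```

```bash
python3 -m inch '[{"ax":0,"ay":0,"az":0,"dx":0,"dy":0,"dz":-0.8,"fingers":66},{"ax":0,"ay":0,"az":0,"dx":0,"dy":0,"dz":-0.8,"fingers":76},{"ax":0,"ay":0,"az":0,"dx":0,"dy":0,"dz":-0.8,"fingers":82},{"ax":0,"ay":0,"az":0,"dx":0,"dy":0,"dz":-10,"fingers":84},{"ax":0,"ay":0,"az":0,"dx":0,"dy":0,"dz":-35,"fingers":84},{"ax":0,"ay":0,"az":0,"dx":0,"dy":0,"dz":-75,"fingers":84},{"ax":0,"ay":0,"az":0,"dx":0,"dy":0,"dz":-110,"fingers":84},{"ax":0,"ay":0,"az":0,"dx":0,"dy":0,"dz":-120,"fingers":84}]'; python3 go.py .371 .333 .13 -4.5
```

```text
clock: 28.1
tool_pos: [0.4362, -0.1081, 0.1352]
orientation: [-179.9, -0.3, -4.5]
force: [-0.2, -0.1, -0.6]
opening: 0.0839
t 28.1 pos [ 0.4362 -0.1081  0.1352] rpy [-179.95   -0.26   -4.52] J1,6 [11.4 74.1] F [-0.2 -0.1 -0.6] open 83.9
shift [ -99.8 -434.6    5.2] turn [-0.05 -0.26 -0.02] len 446.0
```

```bash
python3 -m inch '[{"ax":0,"ay":0,"az":0,"dx":2,"dy":-14,"dz":0,"fingers":84},{"ax":0,"ay":0,"az":0,"dx":6,"dy":-45,"dz":0,"fingers":84},{"ax":0,"ay":0,"az":0,"dx":8,"dy":-90,"dz":0,"fingers":84},{"ax":0,"ay":0,"az":0,"dx":7,"dy":-140,"dz":0,"fingers":84},{"ax":0,"ay":0,"az":0,"dx":0,"dy":-190,"dz":0,"fingers":84},{"ax":0,"ay":0,"az":0,"dx":-12,"dy":-240,"dz":0,"fingers":84},{"ax":0,"ay":0,"az":0,"dx":-30,"dy":-290,"dz":0,"fingers":84},{"ax":0,"ay":0,"az":0,"dx":-52,"dy":-340,"dz":0,"fingers":84}]'; python3 go.py .371 .333 .13 -4.5
```

```text
clock: 29.1
tool_pos: [0.4086, 0.2366, 0.1312]
orientation: [179.9, 0.1, -4.5]
force: [0.9, 0.1, 0.2]
opening: 0.0844
t 29.1 pos [0.4086 0.2366 0.1312] rpy [ 1.7991e+02  7.0000e-02 -4.5400e+00] J1,6 [54.  31.4] F [0.9 0.1 0.2] open 84.4
shift [-45.1 -93.1   1.1] turn [ 0.09  0.07 -0.04] len 103.0
```

```bash
python3 -m inch '[{"ax":0,"ay":0,"az":0,"dx":-16,"dy":-33,"dz":0,"fingers":84},{"ax":0,"ay":0,"az":0,"dx":-33,"dy":-66,"dz":0,"fingers":84},{"ax":0,"ay":0,"az":0,"dx":-43,"dy":-86,"dz":5,"fingers":84},{"ax":0,"ay":0,"az":0,"dx":-46,"dy":-92,"dz":20,"fingers":84},{"ax":0,"ay":0,"az":0,"dx":-46,"dy":-93,"dz":45,"fingers":84},{"ax":0,"ay":0,"az":0,"dx":-46,"dy":-93,"dz":65,"fingers":84},{"ax":0,"ay":0,"az":0,"dx":-46,"dy":-93,"dz":70,"fingers":84},{"ax":0,"ay":0,"az":0,"dx":-46,"dy":-93,"dz":70,"fingers":84}]'; python3 go.py .371 .333 .004 -4.5; python3 look.py .435 -.108 t3; python3 look.py .371 .333 h1
python3 - <<'E'
from h import *
M["tape"]=[np.vstack([pr(rect(78,60,10),0,18),pr(rect(66,48,9),35,36)])]
for c in("top","side"):
    s=snapshot(c)
    e=proj(s,np.array([[.435,-.108,.03]]))[0]
    for x in trace("tape",c):
        if np.hypot(*(np.array(x["bbox"][:2])-e))<25:
            r=fit("tape",[(s,np.array(x["mask"],float))],[.435,-.108,np.radians(-4.5)],.009); print(c,r.x[:2].round(4),np.degrees(r.x[2]).round(1),round(r.fun,3))
E
```

```text
clock: 30.1
tool_pos: [0.3713, 0.3306, 0.0618]
orientation: [179.9, 0.0, -4.6]
force: [-0.5, -0.1, 0.3]
opening: 0.0839
t 30.1 pos [0.3713 0.3306 0.0618] rpy [ 1.7991e+02  3.0000e-02 -4.5500e+00] J1,6 [64.4 21.1] F [-0.5 -0.1  0.3] open 83.9
shift [-0.5 -2.4 57.8] turn [ 0.09  0.03 -0.05] len 58.0
top [ 0.4341 -0.1077] -5.4 0.067
side [ 0.4358 -0.1067] -6.4 0.047
```

View pics/t3.png

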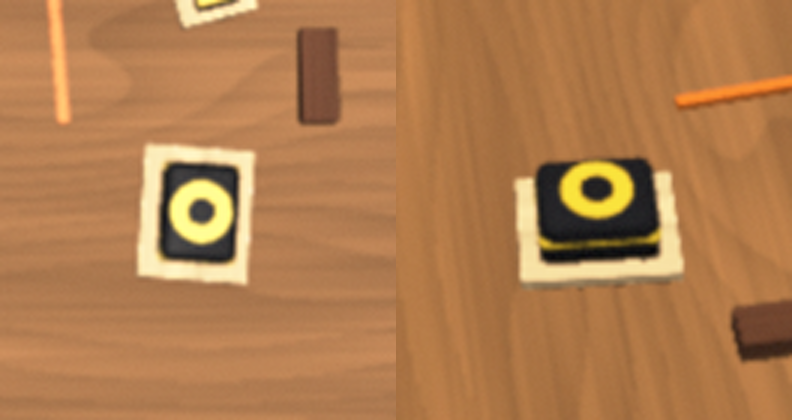

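View pics/h1.png

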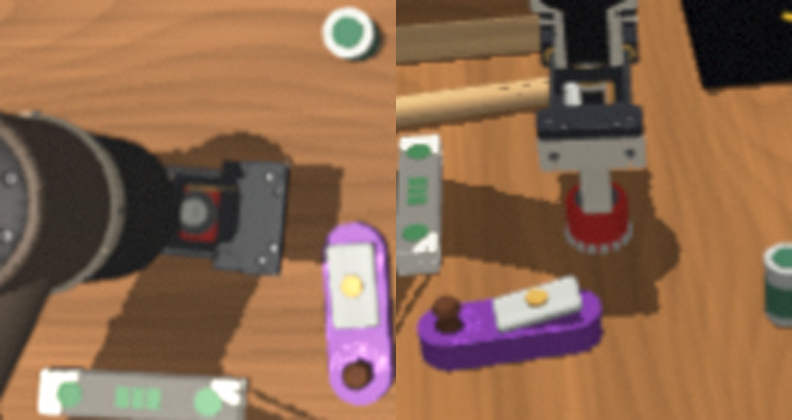

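Tape sits centred on its board, to within about 2 mm in either camera. The open jaws straddle the hole saw's cup, purple plane clear. Descend.

```bash
python3 -m inch '[{"ax":0,"ay":0,"az":0,"dx":-0.3,"dy":-1,"dz":14,"fingers":84},{"ax":0,"ay":0,"az":0,"dx":-0.3,"dy":-2,"dz":36,"fingers":84},{"ax":0,"ay":0,"az":0,"dx":-0.3,"dy":-2,"dz":52,"fingers":84},{"ax":0,"ay":0,"az":0,"dx":-0.3,"dy":-2,"dz":57,"fingers":84},{"ax":0,"ay":0,"az":0,"dx":-0.3,"dy":-2,"dz":57,"fingers":80},{"ax":0,"ay":0,"az":0,"dx":-0.3,"dy":-2,"dz":57,"fingers":66},{"ax":0,"ay":0,"az":0,"dx":-0.3,"dy":-2,"dz":57,"fingers":54},{"ax":0,"ay":0,"az":0,"dx":-0.3,"dy":-2,"dz":57,"fingers":44}]'; python3 -m inch '[{"ax":0,"ay":0,"az":0,"dx":0,"dy":0,"dz":0,"fingers":40},{"ax":0,"ay":0,"az":0,"dx":0,"dy":0,"dz":0,"fingers":40},{"ax":0,"ay":0,"az":0,"dx":0,"dy":0,"dz":-6,"fingers":40},{"ax":0,"ay":0,"az":0,"dx":0,"dy":0,"dz":-25,"fingers":40},{"ax":0,"ay":0,"az":0,"dx":0,"dy":0,"dz":-60,"fingers":40},{"ax":0,"ay":0,"az":0,"dx":0,"dy":0,"dz":-95,"fingers":40},{"ax":0,"ay":0,"az":0,"dx":0,"dy":0,"dz":-120,"fingers":40},{"ax":0,"ay":0,"az":0,"dx":0,"dy":0,"dz":-120,"fingers":40}]'; python3 go.py .369 -.334 .125 -4.5;  python3 look.py .371 .333 h2
```

```text
clock: 31.5
tool_pos: [0.3714, 0.3335, 0.0058]
orientation: [-180.0, -0.0, -4.5]
force: [-0.0, 0.0, 0.7]
opening: 0.0552
clock: 32.5
tool_pos: [0.3719, 0.3343, 0.1274]
orientation: [-179.8, -0.1, -4.5]
force: [0.7, 0.4, -1.2]
opening: 0.0504
t 32.5 pos [0.3719 0.3343 0.1274] rpy [-1.7978e+02 -9.0000e-02 -4.5300e+00] J1,6 [64.5 21. ] F [ 0.7  0.4 -1.2] open 50.4
shift [ 49.9 666.4  -0. ] turn [-0.22 -0.09 -0.03] len 668.0
```

View pics/h2.png

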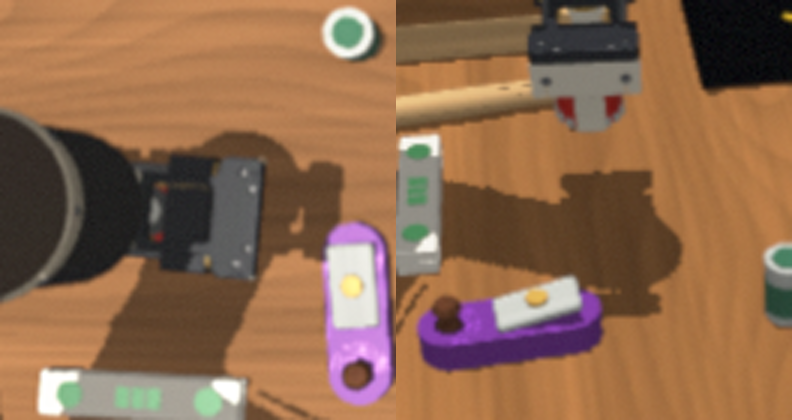

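```bash
python3 -m inch '[{"ax":0,"ay":0,"az":0,"dx":12,"dy":12,"dz":0,"fingers":40},{"ax":0,"ay":0,"az":0,"dx":38,"dy":41,"dz":0,"fingers":40},{"ax":0,"ay":0,"az":0,"dx":67,"dy":79,"dz":0,"fingers":40},{"ax":0,"ay":0,"az":0,"dx":93,"dy":120,"dz":0,"fingers":40},{"ax":0,"ay":0,"az":0,"dx":114,"dy":163,"dz":0,"fingers":40},{"ax":0,"ay":0,"az":0,"dx":131,"dy":207,"dz":0,"fingers":40},{"ax":0,"ay":0,"az":0,"dx":143,"dy":254,"dz":0,"fingers":40},{"ax":0,"ay":0,"az":0,"dx":152,"dy":301,"dz":0,"fingers":40}]'; python3 go.py .369 -.334 .125 -4.5
```

```text
clock: 33.6
tool_pos: [0.4986, 0.0185, 0.1242]
orientation: [179.9, 0.1, -4.6]
force: [0.4, -0.1, -1.4]
opening: 0.0504
t 33.6 pos [0.4986 0.0185 0.1242] rpy [ 1.7994e+02  1.1000e-01 -4.5600e+00] J1,6 [24.7 60.7] F [ 0.4 -0.1 -1.4] open 50.4
shift [-1.012e+02  3.617e+02 -2.000e-01] turn [ 0.06  0.11 -0.06] len 376.0
```

```bash
python3 -m inch '[{"ax":0,"ay":0,"az":0,"dx":4,"dy":45,"dz":0,"fingers":40},{"ax":0,"ay":0,"az":0,"dx":3,"dy":92,"dz":0,"fingers":40},{"ax":0,"ay":0,"az":0,"dx":-3,"dy":140,"dz":0,"fingers":40},{"ax":0,"ay":0,"az":0,"dx":-13,"dy":187,"dz":0,"fingers":40},{"ax":0,"ay":0,"az":0,"dx":-28,"dy":233,"dz":0,"fingers":40},{"ax":0,"ay":0,"az":0,"dx":-46,"dy":276,"dz":0,"fingers":40},{"ax":0,"ay":0,"az":0,"dx":-69,"dy":318,"dz":0,"fingers":40},{"ax":0,"ay":0,"az":0,"dx":-89,"dy":346,"dz":0,"fingers":40}]'; python3 go.py .369 -.334 .05 -4.5
```

```text
clock: 34.6
tool_pos: [0.3806, -0.3185, 0.1242]
orientation: [-180.0, 0.1, -4.6]
force: [1.3, 0.9, -1.5]
opening: 0.0506
t 34.6 pos [ 0.3806 -0.3185  0.1242] rpy [-1.7997e+02  1.4000e-01 -4.6200e+00] J1,6 [-17.2 102.6] F [ 1.3  0.9 -1.5] open 50.6
shift [-10.1  16.4  74.2] turn [-0.03  0.14 -0.12] len 77.0
```

```bash
python3 -m inch '[{"ax":0,"ay":0,"az":0,"dx":-6,"dy":9,"dz":6,"fingers":40},{"ax":0,"ay":0,"az":0,"dx":-9,"dy":14,"dz":22,"fingers":40},{"ax":0,"ay":0,"az":0,"dx":-10,"dy":16,"dz":42,"fingers":40},{"ax":0,"ay":0,"az":0,"dx":-10,"dy":16,"dz":62,"fingers":40},{"ax":0,"ay":0,"az":0,"dx":-10,"dy":16,"dz":74,"fingers":40},{"ax":0,"ay":0,"az":0,"dx":-10,"dy":16,"dz":76,"fingers":40},{"ax":0,"ay":0,"az":0,"dx":-10,"dy":16,"dz":76,"fingers":40},{"ax":0,"ay":0,"az":0,"dx":-10,"dy":16,"dz":76,"fingers":40}]'; python3 go.py .369 -.334 .0145 -4.5; python3 look.py .369 -.334 h3
```

```text
clock: 35.6
tool_pos: [0.3722, -0.3321, 0.05]
orientation: [180.0, -0.1, -4.5]
force: [0.4, -0.2, -1.8]
opening: 0.0506
t 35.6 pos [ 0.3722 -0.3321  0.05  ] rpy [ 1.7998e+02 -6.0000e-02 -4.5200e+00] J1,6 [-19.1 104.6] F [ 0.4 -0.2 -1.8] open 50.6
shift [-3.1  2.2 35.5] turn [ 0.02 -0.06 -0.02] len 36.0
```

View pics/h3.png

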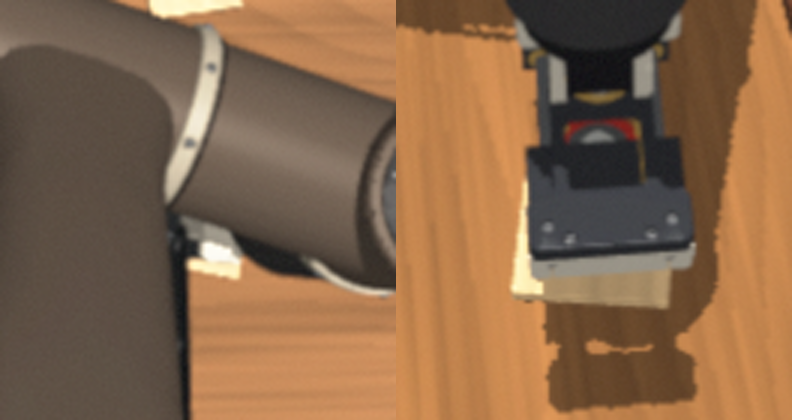

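The red cup is in the jaws above the saw board. Lowering.

```bash
python3 -m inch '[{"ax":0,"ay":0,"az":0,"dx":-1,"dy":1,"dz":8,"fingers":40},{"ax":0,"ay":0,"az":0,"dx":-2.5,"dy":2,"dz":20,"fingers":40},{"ax":0,"ay":0,"az":0,"dx":-3,"dy":2,"dz":29,"fingers":40},{"ax":0,"ay":0,"az":0,"dx":-3,"dy":2,"dz":33,"fingers":40},{"ax":0,"ay":0,"az":0,"dx":-3,"dy":2,"dz":34.5,"fingers":40},{"ax":0,"ay":0,"az":0,"dx":-3,"dy":2,"dz":35,"fingers":40},{"ax":0,"ay":0,"az":0,"dx":-3,"dy":2,"dz":35,"fingers":40}]'; python3 go.py .369 -.334 .0145 -4.5
```

```text
clock: 36.58
tool_pos: [0.3681, -0.3335, 0.0147]
orientation: [-180.0, 0.0, -4.5]
force: [-3.2, 1.9, 5.6]
opening: 0.0504
t 36.58 pos [ 0.3681 -0.3335  0.0147] rpy [-1.7999e+02  4.0000e-02 -4.5400e+00] J1,6 [-19.5 104.9] F [-3.2  1.9  5.6] open 50.4
shift [0.9 0.4 0.2] turn [-0.01  0.04 -0.04] len 1.0
```

Contact already (+5.6 N). Release and rise.

```bash
python3 -m inch '[{"ax":0,"ay":0,"az":0,"dx":0,"dy":0,"dz":-0.5,"fingers":55},{"ax":0,"ay":0,"az":0,"dx":0,"dy":0,"dz":-0.5,"fingers":67},{"ax":0,"ay":0,"az":0,"dx":0,"dy":0,"dz":-0.5,"fingers":76},{"ax":0,"ay":0,"az":0,"dx":0,"dy":0,"dz":-10,"fingers":80},{"ax":0,"ay":0,"az":0,"dx":0,"dy":0,"dz":-35,"fingers":80},{"ax":0,"ay":0,"az":0,"dx":0,"dy":0,"dz":-75,"fingers":80},{"ax":0,"ay":0,"az":0,"dx":0,"dy":0,"dz":-110,"fingers":80},{"ax":0,"ay":0,"az":0,"dx":0,"dy":0,"dz":-130,"fingers":80}]'; python3 -m inch '[{"ax":0,"ay":0,"az":0,"dx":10,"dy":-20,"dz":-5,"fingers":80},{"ax":0,"ay":0,"az":0,"dx":30,"dy":-60,"dz":-20,"fingers":80},{"ax":0,"ay":0,"az":0,"dx":55,"dy":-105,"dz":-35,"fingers":80},{"ax":0,"ay":0,"az":0,"dx":75,"dy":-150,"dz":-50,"fingers":80},{"ax":0,"ay":0,"az":0,"dx":90,"dy":-195,"dz":-60,"fingers":80},{"ax":0,"ay":0,"az":0,"dx":100,"dy":-240,"dz":-60,"fingers":80},{"ax":0,"ay":0,"az":0,"dx":105,"dy":-280,"dz":-60,"fingers":80},{"ax":0,"ay":0,"az":0,"dx":105,"dy":-300,"dz":-60,"fingers":80}]'; python3 -m inch '[{"ax":0,"ay":0,"az":0,"dx":0,"dy":-20,"dz":0,"fingers":80},{"ax":0,"ay":0,"az":0,"dx":-3,"dy":-60,"dz":0,"fingers":80},{"ax":0,"ay":0,"az":0,"dx":-8,"dy":-110,"dz":0,"fingers":80},{"ax":0,"ay":0,"az":0,"dx":-18,"dy":-160,"dz":0,"fingers":80},{"ax":0,"ay":0,"az":0,"dx":-35,"dy":-210,"dz":0,"fingers":80},{"ax":0,"ay":0,"az":0,"dx":-55,"dy":-255,"dz":0,"fingers":80},{"ax":0,"ay":0,"az":0,"dx":-75,"dy":-295,"dz":0,"fingers":80},{"ax":0,"ay":0,"az":0,"dx":-80,"dy":-310,"dz":0,"fingers":80}]'
python3 - <<'E'
from h import *
import json
P=json.load(open("poses.json"))
M["tape"]=[np.vstack([pr(rect(78,60,10),0,18),pr(rect(66,48,9),35,36)])]
for c in("top","side"):
    s=snapshot(c); im=s["image"][:,:,::-1]; cv2.imwrite(f"pics/end_{c}.png",im)
    for n,b in(("level","level_board"),("plane","plane_board"),("tape","tape_board"),("holesaw","saw_board"),("tin","tin")):
        p=P[b]; z0=.009 if n!="tin" else 0; e=proj(s,np.array([[p[0],p[1],.025]]))[0]
        for x in trace(n,c):
            if np.hypot(*(np.array(x["bbox"][:2])-e))<20:
                r=fit(n,[(s,np.array(x["mask"],float))],[p[0],p[1],np.radians(p[2])],z0); print(c,n,r.x[:2].round(4),((np.degrees(r.x[2])+90)%180-90).round(1),round(r.fun,3)); break
        else: print(c,n,"none")
        if n!="tin":
            tb=[x for x in trace(b,c)]
            
E
python3 look.py .369 -.334 h4
```

```text
clock: 37.58
tool_pos: [0.3693, -0.334, 0.1471]
orientation: [179.9, -0.2, -4.5]
force: [0.4, -0.6, -0.1]
opening: 0.0798
clock: 38.58
tool_pos: [0.4973, -0.0411, 0.2051]
orientation: [-180.0, -0.0, -4.4]
force: [-0.2, 0.3, -0.3]
opening: 0.08
clock: 39.58
tool_pos: [0.4408, 0.2744, 0.2051]
orientation: [-180.0, -0.0, -4.4]
force: [-0.5, -0.3, -0.4]
opening: 0.08
top level [ 0.6764 -0.1062] 14.5 0.084
top plane [ 0.6113 -0.3284] 7.6 0.038
top tape [ 0.4344 -0.1071] -3.6 0.053
top holesaw [ 0.3672 -0.3315] -9.0 0.055
top tin [0.5081 0.2124] 56.2 0.15
side level [ 0.6763 -0.1101] 14.2 0.044
side plane [ 0.6094 -0.3298] 7.3 0.033
side tape [ 0.4359 -0.1056] -2.9 0.072
side holesaw [ 0.3674 -0.3341] -11.8 0.046
side tin [0.5071 0.2052] 65.1 0.105
```

View pics/h4.png

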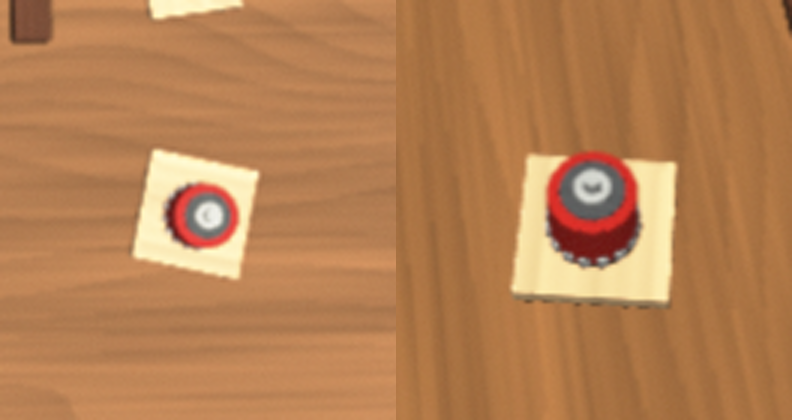

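View pics/end_top.png

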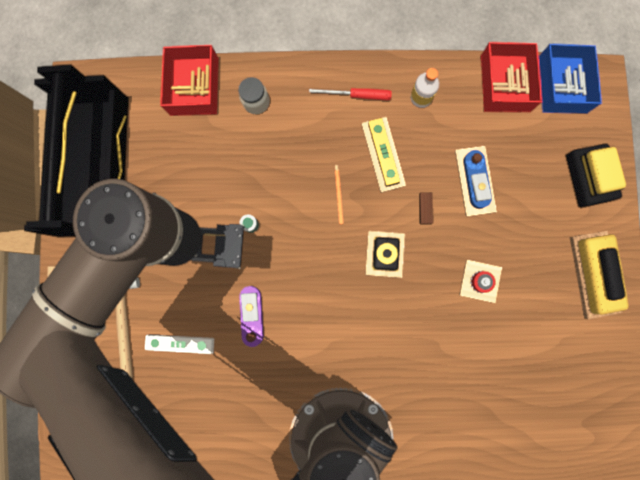

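View pics/end_side.png

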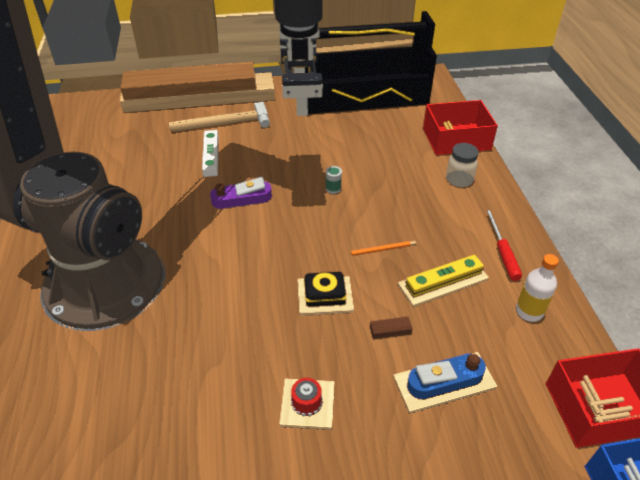

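All four are on their boards and the tin stands. The tape and hole saw offsets are the largest (2–3 mm, and the cameras disagree), so I check them against the drawn outlines from the first pictures.

```bash
python3 - <<'E'
from h import *
import json
P=json.load(open("poses.json"))
M.update({"o_level_board":[pr(rect(160,34),9,9.01)],"o_plane_board":[pr(rect(140,48,24),9,9.01)],"o_tape_board":[pr(rect(78,60,8),9,9.01)],"o_saw_board":[pr(rect(51,51,25.5),9,9.01)]})
tiles=[]
for c in("top","side"):
    s=snapshot(c); im0=cv2.imread(f"pics/{c}0.png"); im1=cv2.imread(f"pics/end_{c}.png")
    for n in("level_board","plane_board","tape_board","saw_board"):
        p=P[n]; u,v=proj(s,np.array([[p[0],p[1],.009]]))[0].astype(int)
        bo=cv2.resize(sil(s,n,[p[0],p[1],np.radians(p[2])]),(640,480),interpolation=cv2.INTER_AREA)>250
        g=cv2.cvtColor(im0,cv2.COLOR_BGR2GRAY).astype(float); er=cv2.erode(bo.astype(np.uint8),np.ones((3,3)))
        m=np.clip((190-g)/(190-45),0,1)*er; m[m<.25]=0
        r=fit("o_"+n,[(s,m)],[p[0],p[1],np.radians(p[2])]); print(c,n,r.x[:2].round(4),np.degrees(r.x[2]).round(1),round(r.fun,3))
        k=6; o=sil(s,"o_"+n,r.x,0,k); cs,_=cv2.findContours(o,0,1)
        a=[]
        for im in(im0,im1):
            b=cv2.resize(im[v-32:v+32,u-32:u+32],None,fx=k,fy=k,interpolation=cv2.INTER_CUBIC); cv2.drawContours(b,cs,-1,(255,255,0),1,offset=(-(u-32)*k,-(v-32)*k)); a.append(b)
        if n in("tape_board","saw_board"): tiles.append(np.vstack(a))
cv2.imwrite("pics/outl.png",cv2.resize(np.hstack(tiles),None,fx=.52,fy=.52,interpolation=cv2.INTER_AREA))
E
```

```text
top level_board [ 0.678  -0.1075] -164.9 0.138
top plane_board [ 0.6126 -0.3295] -173.5 0.101
top tape_board [ 0.4353 -0.1073] -2.8 0.565
top saw_board [ 0.369  -0.3333] -3.4 0.153
side level_board [ 0.6756 -0.11  ] -165.5 0.091
side plane_board [ 0.6099 -0.3315] -172.6 0.053
side tape_board [ 0.4344 -0.1079] -4.6 0.086
side saw_board [ 0.3685 -0.3344] -9.1 0.083
```

View pics/outl.png

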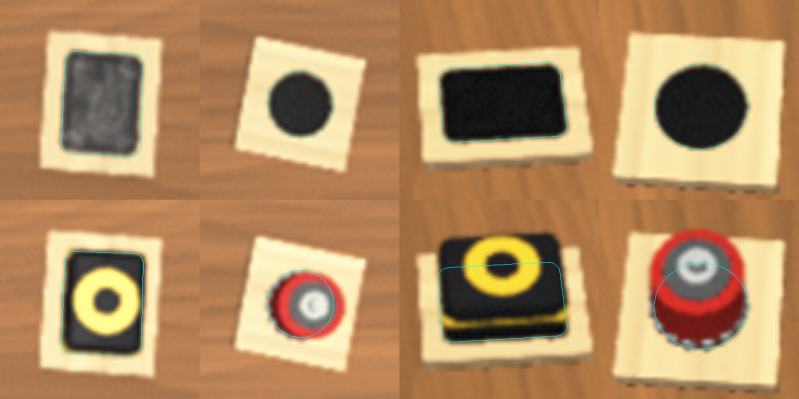

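The tape's lower edge falls on its outline, and the hole saw's teeth lie on their disc within about 1–2 mm, so no correction is needed. The tin is still at (334,180) in the side view and (248,223) in the top view. Handing in.

```bash
python3 - <<'E'
from plant import *
print(get_obs()["clock"],get_obs()["qvel"].round(2)); print(close_job())
E
```

```text
40.775 [0.01 0.04 0.01 0.09 0.1  0.03]
the job is handed in; nothing more can be done
None
```

I put the level, blue plane, tape and hole saw each on its own board, in that order. Each was lowered until I felt contact and then released. I handed the job in at about 41 s with the gripper open and clear of everything. I left the white level, the purple plane and the tin alone.

**Last checks:** all four tools are upright.
- **Level and plane:** within about 1.5 mm and 1° of their boards in both cameras. Against the outlines I re-measured in the first picture, they are up to about 2 mm off.
- **Hole saw:** 1–2.5 mm off centre, depending on the camera. I did not correct it, as that is close to the calibration's own error.
- **Tape:** its edges line up with the outline in both pictures. The fitted positions were noisy, because my box model suits its bevelled case poorly: up to 1 mm off in the top view and 2–5 mm in the side view, depending on the reference.
- **Tin:** in the pictures it stands where it was. The top fit agrees within 0.5 mm, but the side fit was poor and shifted by 3 mm, with the gripper's shadow falling close by.

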